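# Show the tagged sample and put the sample dishes back on their own mats

### The arm

A 6-joint arm with a two-finger parallel gripper is mounted at the origin on the work surface; the furniture and walls round the work are solid. World frame = base frame: x ahead of the robot, y to its left, z up, the work surface at z = 0. Lengths are in mm, angles in rad, forces in N, time in s.
With the tool pointing down it reaches from about 325 to 750 mm from the base axis. Payload 7.6 kg.
Tool frame: the origin (TCP) lies between the finger pads; the fingertips stand tips_ahead ahead of it and the grasp point (between the pads) lies 5 mm behind it (tips_ahead is the distance from the TCP to the fingertips, in mm); z points along the fingers, y is the direction in which the jaws open and shut (so a half turn about z gives the same grasp; the last joint's range is limited). The gripper opens to 85 mm and grips with 20 to 120 N. Pads are 22 mm wide; open, the fingers measure 114 mm over their backs; the gripper's body (76 mm by 85 mm) begins 54 mm behind the grasp point. The pads swing forward as they close: fully open they stand 13 mm farther back than shut.
Start: joints at [-1.348, 0.052, 1.401, -0, 1.689, -0.07], TCP at [151.558, -502.67, 219.723] pointing down, gripper open.
Joint ranges: [-2.9, 2.9], [-0.91, 2.17], [0.12, 2.37], [-1.06, 4.2], [0.26, 2.73], [-2.93, 2.93]. Speed limits (rad/s): [2.57, 2.57, 3.01, 3.14, 3.14, 3.14].

### API

Orientations are given as a rotation vector (axis times angle).
In Python, from plant import state, grab_frame, camera_params, job_done, tips_ahead gives the robot as it stands.
- The arm moves only by the shell command python3 -m jog 'ROWS' [FORCE]. ROWS is a JSON object of lists of equal length, an entry for each row: "fingers": the opening, from 0 (shut) to 1 (fully open); "slide": the shift along the tool's x, y, z in mm, a list of three; "angular": the turn, a rotation vector about the tool's x, y, z in rad, a list of three. A call has 1 to 8 rows; each row shifts and turns the pose as measured when the row begins, along the tool's axes as they then stand; what a row does not reach is not made up. A row lasts 1/12 s, in which the tool goes at most 41.7 mm and 7.16 degrees, less where a joint would pass 70% of its speed; a pose out of reach is approached as far as the arm can. A call is refused whole if a number of a shift passes 41.7 or a number of a turn 0.125, either way. A call with a gripper value outside its range is refused whole. The fingers move at their own pace and stop on an object; FORCE is the grip in N (left out, the last holds). Time passes only in rows, so rows that do not move let the fingers close. It gives the time, the measured TCP pose, the force and the opening at its end, in the units of the state.
- state(): the state, without advancing time (a new reading comes with each control period).
- grab_frame(name): name is "side" or "top" or "wrist"; returns the picture (384x512x3 uint8, blue, green, red); there is no depth.
- camera_params(name): a dict with "fx", "fy", "cx", "cy" (pixels), "distortion" ([k1, k2, p1, p2, k3] as OpenCV has them; the pictures are not rectified), "rvec" (rotation vector, rad) and "tvec" (3), from world to camera coordinates, as OpenCV has them. Camera axes: x right, y down, z forward; pixel columns grow to the right and rows downward; lengths in mm; the calibration is good to about 2 mm. A picture is of the moment at which its call begins: read the wrist's pose just before it. camera_params takes no time and is no camera call; for the wrist camera it gives the pose at the moment of the call.
- job_done(): hands the job in, once; it reports no verdict.
The state is a dict: "clock": time; "qpos": joint angles; "qvel": joint speeds; "joint_torque": joint torques, N m; "tool_pos": TCP position; "tcp_rot": TCP orientation; "wrist_force": force on the tool from outside, world axes, zero at the start; "moment": the same for the moment, N m; "width": opening from 0.0 (shut) to 1.0 (fully open).
Only numpy, scipy, OpenCV 4.12 (cv2) and the standard library are available. Lean on these libraries where they do the work, as an engineer would, in place of code of your own. Each camera call takes 0.05 s, during which the arm holds its last target. There are 200 camera calls.

### The job

The closed fudge sample dishes have been put back on the wrong mats. One mat has the red tag at its edge: take the dish whose lid has that mat's colour (wherever it stands now), and hold it up, level and still, over the circle of the light panel at the height of the two orange post tips for three seconds; show no other dish there. Then see that every dish stands upright, wholly on the mat of its own lid colour (the grey mat may serve for parking), and leave the ribbon roll, the tape roll and the spare jar lid where they are.

Things in the scene. Friction and masses are not known exactly. Their poses are not given: they have to be found in the camera images.
- dish_blue_centre (a point): centre (half-way up) of the closed sample dish with the blue lid: a loose upright round dish, clear base, 52 mm in diameter, 30 mm high, about 0.11 kg; z axis up through the lid
- dish_yellow_centre (a point): centre (half-way up) of the closed sample dish with the yellow lid: a loose upright round dish, clear base, 52 mm in diameter, 30 mm high, about 0.11 kg; z axis up through the lid
- dish_green_centre (a point): centre (half-way up) of the closed sample dish with the green lid: a loose upright round dish, clear base, 52 mm in diameter, 30 mm high, about 0.11 kg; z axis up through the lid
- dish_purple_centre (a point): centre (half-way up) of the closed sample dish with the purple lid: a loose upright round dish, clear base, 52 mm in diameter, 30 mm high, about 0.11 kg; z axis up through the lid; may be absent
- dish_black_centre (a point): centre (half-way up) of the closed sample dish with the black lid: a loose upright round dish, clear base, 52 mm in diameter, 30 mm high, about 0.11 kg; z axis up through the lid; may be absent
- mat_blue_top (a point): centre of the upper face of the flat round blue mat, 84 mm in diameter, 2 mm thick, fixed on the table
- mat_yellow_top (a point): centre of the upper face of the flat round yellow mat, 84 mm in diameter, 2 mm thick, fixed on the table
- mat_green_top (a point): centre of the upper face of the flat round green mat, 84 mm in diameter, 2 mm thick, fixed on the table
- mat_purple_top (a point): centre of the upper face of the flat round purple mat, 84 mm in diameter, 2 mm thick, fixed on the table
- mat_black_top (a point): centre of the upper face of the flat round black mat, 84 mm in diameter, 2 mm thick, fixed on the table
- mat_spare_top (a point): centre of the upper face of the flat round grey spare mat, 84 mm in diameter, 2 mm thick, fixed; empty at the start, may be used to park a dish
- tag_red: the red tag: a fixed flat disc, 24 mm in diameter, 3 mm thick, that touches the edge of the blue, yellow or green mat (its centre 54 mm from that mat's centre); two white tags of the same size lie at the other two of these mats. Origin under its centre
- view_point (a point): viewing point: 150 mm above the table, above the centre of the light panel (grey slab 100 x 190 mm, 12 mm high, with a pale lit face and a printed circle), level with the orange tips of its two thin upright posts (tips 152 mm above the table). The posts stand 85 mm to either side along the point's y axis; z is up. Fixed; turned by up to 0.2 rad
- ribbon_roll: pink ribbon roll lying flat, 62 mm across, 24 high; loose, a bystander; origin under its centre
- tape_roll: beige tape roll lying flat, 68 mm across, 24 high; loose, a bystander; origin under its centre
- spare_lid: white spare jar lid lying flat, 70 mm across, 14 high; loose, a bystander; origin under its centre
Mind the look-alikes: they are no part of the job. What is shaped like the part that bears mat_yellow_top but pink is not meant.

How it is judged:
By the outcome, as a careful person would: the job done as asked, in the order asked, and still so for the second after the job is handed in, with the robot touching nothing.
Of dish_purple, dish_black only 1 to 2 are there at a start; the rules pass over those that are not, and their reading is None.
At some moment in a run one of dish_blue, dish_yellow, dish_green, dish_purple, dish_black may be knocked a few centimetres aside while the robot is not near it.
It also fails if it takes over 210 s, if anything falls off the work surface, if the arm or the gripper's body presses on something with over 40 N, if the wrist force passes 120 N, or if a joint passes its speed limit or range.

## Working session

There is one attempt and no reset: what is moved stays moved. The work goes in short steps, Python scripts to look and compute and a shell command to move; the robot and the scene stay as the last step left them, time stands still between calls to the robot, and variables do not carry over. Pictures are saved under pics/ and viewed, about 12 in all and at most 16, crops included, and the job is handed in when it is done.

```bash
mkdir -p pics; ls; python3 - <<'E'
from plant import *
import cv2,inspect
print(state()); print(tips_ahead)
for n in("top","side"):
    cv2.imwrite(f"pics/{n}0.png",grab_frame(n)); print(n,camera_params(n))
print(camera_params("wrist"))
E
```

```text
pics
{'clock': 0.0, 'qpos': array([-1.34831441e+00,  5.28359273e-02,  1.40173393e+00,  9.50483810e-06,
        1.68857119e+00, -7.03207285e-02]), 'qvel': array([ 0.00036716,  0.00093582,  0.00077282,  0.00025511, -0.00101894,
        0.00081697]), 'joint_torque': array([-2.14448073e-04, -3.81669652e+01, -3.60184157e+01, -5.40559495e-05,
        6.19180355e-03, -1.68681930e-05]), 'tool_pos': array([ 151.47925087, -502.34504458,  218.86822325]), 'tcp_rot': array([-3.10645696e+00, -4.58068488e-01,  1.69996203e-04]), 'wrist_force': array([0.32798236, 0.06853795, 0.46014193]), 'moment': array([-0.00374287, -0.01037632, -0.03001607]), 'width': 1.0040510150957886}
14.0
top {'fx': 442.90344085964693, 'fy': 442.90344085964693, 'cx': 257.9313617097095, 'cy': 188.02011198081505, 'distortion': array([0.01365604, 0.        , 0.        , 0.        , 0.        ]), 'rvec': array([ 2.15768162, -2.144403  ,  0.16701458]), 'tvec': array([ 311.59266982,  579.57165094, 1433.28376819])}
side {'fx': 404.3647983596288, 'fy': 404.3647983596288, 'cx': 256.0602654123082, 'cy': 191.42620414055364, 'distortion': array([0.00210716, 0.        , 0.        , 0.        , 0.        ]), 'rvec': array([ 2.26644988,  1.18982843, -0.38397402]), 'tvec': array([-565.74224293, -160.82739193, 1628.16810725])}
{'fx': 343.82517838223885, 'fy': 343.82517838223885, 'cx': 255.76579222340555, 'cy': 195.31648192172108, 'distortion': array([-0.01582358,  0.        ,  0.        ,  0.        ,  0.        ]), 'rvec': array([-2.34756514,  1.74535995,  0.23200596]), 'tvec': array([-524.22095853,  -32.58710113,  378.97060742])}
```

```bash
python3 - <<'E'
import cv2
for n in("top","side"):
    cv2.imwrite(f"pics/{n}0b.png",cv2.resize(cv2.imread(f"pics/{n}0.png"),(800,600),interpolation=cv2.INTER_CUBIC))
E
```

```text
(no output)
```

View pics/top0b.png

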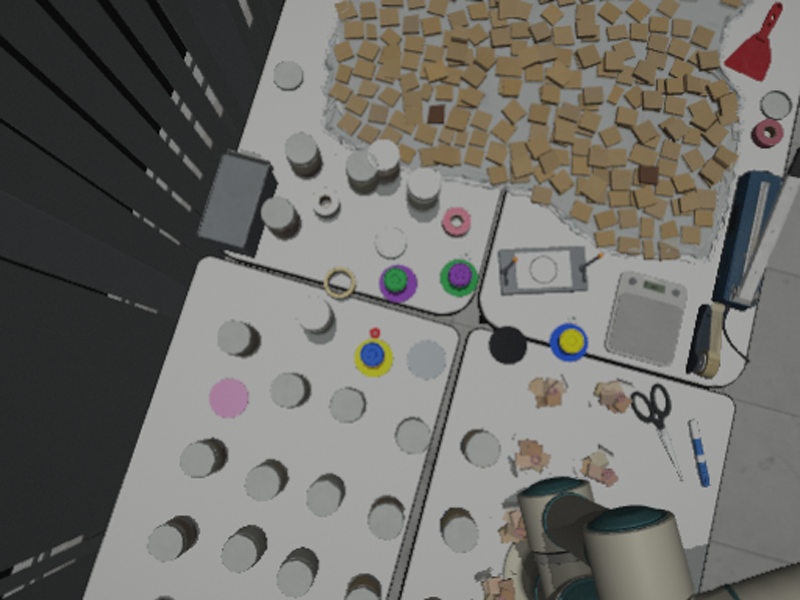

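View pics/side0b.png

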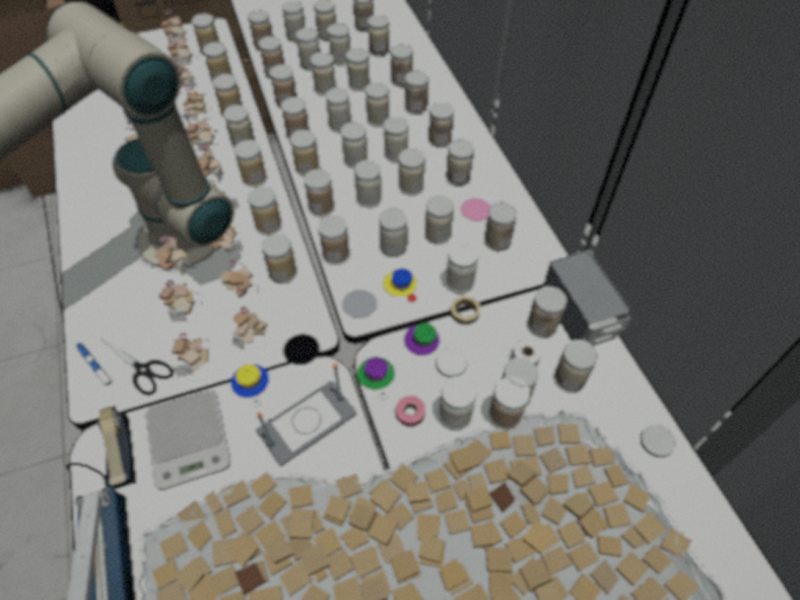

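Four dishes are visible. The yellow lid is on the blue mat, blue on yellow, green on purple and purple on green. The black mat looks empty and the red tag is at the yellow mat, so yellow is the dish to show.

```bash
cat > h.py <<'E'
import cv2,numpy as np
from plant import *
def w(cam,uv,z,P=None):
    P=P or camera_params(cam)
    K=np.array([[P['fx'],0,P['cx']],[0,P['fy'],P['cy']],[0,0,1.]])
    n=cv2.undistortPoints(np.array([[uv]],float),K,P['distortion'])[0,0]
    R=cv2.Rodrigues(P['rvec'])[0];c=-R.T@P['tvec'];d=R.T@np.array([n[0],n[1],1])
    return (c+d*(z-c[2])/d[2])[:2]
HUE={'blue':(105,125),'yellow':(24,34),'green':(50,85),'purple':(130,155)}
def blobs(im,col,smin=110,amin=25):
    h=cv2.cvtColor(im,cv2.COLOR_BGR2HSV);lo,hi=HUE[col]
    m=cv2.inRange(h,(lo,smin,50),(hi,255,255))
    n,L,s,c=cv2.connectedComponentsWithStats(m)
    return [(tuple(np.round(c[i],1)),s[i].tolist()) for i in range(1,n) if s[i,4]>=amin]
E
python3 - <<'E'
from h import *
S=512/800
T={'ydish':(571,341,32),'bdish':(372,355,32),'gdish':(397,280,32),'pdish':(460,275,32),
'bmat':(568,342,2),'ymat':(374,357,2),'gmat':(459,278,2),'pmat':(398,284,2),'kmat':(507,345,2),'spare':(426,360,2),'tag':(375,332,3),
'circ':(543,269,12),'tip1':(511,257,152),'tip2':(601,255,152),'lidspare':(390,242,14),'tape':(340,283,24),'jar':(316,317,70)}
D={'ydish':(250,373,32),'bdish':(403,278,32),'gdish':(425,333,32),'pdish':(377,369,32),'kmat':(301,349,2),'spare':(360,304,2),'circ':(307,420,12),'tip1':(336,366,152),'tip2':(260,415,152),'bmat':(250,380,2),'ymat':(400,283,2),'gmat':(376,374,2),'pmat':(422,339,2)}
for k,(u,v,z) in T.items(): print(k,w('top',(u*S,v*S),z).round(), w('side',(D[k][0]*S,D[k][1]*S),D[k][2]).round() if k in D else '')
im=grab_frame('top')
for c in HUE: print(c,blobs(im,c))
s=state();print(cv2.Rodrigues(s['tcp_rot'])[0].round(3))
E
```

```text
ydish [480. -42.] [482. -37.]
bdish [448. 380.] [456. 381.]
gdish [609. 328.] [612. 332.]
pdish [621. 193.] [628. 193.]
bmat [480. -43.] [479. -42.]
ymat [445. 377.] [446. 379.]
gmat [619. 192.] [623. 193.]
pmat [605. 326.] [607. 329.]
kmat [473.  89.] [473.  89.]
spare [439. 264.] [443. 266.]
tag [499. 375.] 
circ [639.   9.] [637.  12.]
tip1 [637. 102.] [636.  96.]
tip2 [642. -77.] [646. -73.]
lidspare [696. 344.] 
tape [603. 451.] 
jar [523. 496.] 
blue [((np.float64(361.9), np.float64(219.7)), [351, 207, 25, 24, 237]), ((np.float64(237.8), np.float64(226.5)), [231, 220, 15, 14, 167]), ((np.float64(446.3), np.float64(285.7)), [444, 281, 6, 10, 48]), ((np.float64(450.1), np.float64(302.8)), [447, 296, 7, 15, 73])]
yellow [((np.float64(365.1), np.float64(218.0)), [358, 211, 15, 15, 181]), ((np.float64(239.7), np.float64(230.4)), [227, 217, 24, 24, 250])]
green [((np.float64(292.9), np.float64(179.6)), [282, 166, 24, 24, 224]), ((np.float64(252.6), np.float64(178.7)), [246, 172, 14, 15, 170])]
purple [((np.float64(293.8), np.float64(175.6)), [287, 169, 15, 14, 165]), ((np.float64(256.1), np.float64(184.0)), [243, 170, 24, 24, 221])]
[[ 0.957  0.289 -0.   ]
 [ 0.289 -0.957  0.001]
 [ 0.    -0.001 -1.   ]]
```

Next: square the tool to the world axes, then travel above the yellow dish.

```bash
python3 -m jog '{"fingers":[1,1,1,1],"slide":[[0,0,0],[0,0,0],[0,0,0],[0,0,0]],"angular":[[0,0,0.1],[0,0,0.1],[0,0,0.093],[0,0,0]]}' 
python3 -m jog '{"fingers":[1,1,1,1,1,1,1,1],"slide":[[23,-33,0],[23,-33,0],[23,-33,0],[23,-33,0],[23,-33,0],[23,-33,0],[23,-33,0],[23,-33,0]],"angular":[[0,0,0],[0,0,0],[0,0,0],[0,0,0],[0,0,0],[0,0,0],[0,0,0],[0,0,0]]}'
python3 -m jog '{"fingers":[1,1,1,1,1],"slide":[[23,-33,0],[23,-33,0],[23,-33,0],[23,-33,0],[0,0,0]],"angular":[[0,0,0],[0,0,0],[0,0,0],[0,0,0],[0,0,0]]}'
python3 - <<'E'
from h import *
s=state();print(cv2.Rodrigues(s['tcp_rot'])[0].round(3))
P=camera_params('wrist');im=grab_frame('wrist');cv2.imwrite('pics/w1.png',im)
R=cv2.Rodrigues(P['rvec'])[0];print('cam',(-R.T@P['tvec']).round(),R.round(2).tolist())
for c in HUE:
  for b in blobs(im,c): print(c,b,w('wrist',b[0],32,P).round(1),w('wrist',b[0],2,P).round(1))
E
```

```text
clock: 0.48
tool_pos: [151.4, -501.8, 217.5]
tcp_rot: [-3.137, 0.02, 0.002]
wrist_force: [-0.1, -0.4, 0.3]
width: 1.002
clock: 1.15
tool_pos: [337.8, -232.6, 214.7]
tcp_rot: [-3.133, 0.002, 0.006]
wrist_force: [0.9, -1.4, -0.4]
width: 1.004
clock: 1.57
tool_pos: [432.9, -88.8, 215.6]
tcp_rot: [-3.132, -0.034, 0.002]
wrist_force: [0.0, -0.3, 0.2]
width: 1.0
[[ 1.     0.022 -0.001]
 [ 0.022 -1.     0.009]
 [-0.001 -0.01  -1.   ]]
cam [499. -89. 370.] [[0.02, -1.0, -0.01], [-0.97, -0.02, 0.26], [-0.26, 0.01, -0.97]]
blue ((np.float64(219.7), np.float64(118.9)), [175, 80, 80, 80, 2464]) [483.4 -51. ] [482.  -47.6]
yellow ((np.float64(211.7), np.float64(120.5)), [186, 95, 52, 52, 2129]) [481.7 -43.3] [480.2 -39.2]
```

View pics/w1.png

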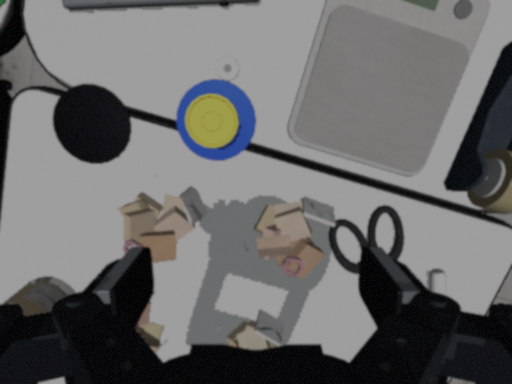

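```bash
python3 -m jog '{"fingers":[1,1,1,1,1,1,1,1],"slide":[[24,-23,0],[24,-23,0],[0,0,30],[0,0,30],[0,0,30],[0,0,30],[0,0,0],[0,0,0]],"angular":[[-0.009,0,0.022],[0,0,0],[0,0,0],[0,0,0],[0,0,0],[0,0,0],[0,0,0],[0,0,0]]}'
python3 - <<'E'
from h import *
s=state();print(cv2.Rodrigues(s['tcp_rot'])[0].round(3))
P=camera_params('wrist');im=grab_frame('wrist');cv2.imwrite('pics/w2.png',im)
for c in ('yellow','blue'):
  for b in blobs(im,c): print(c,b,w('wrist',b[0],32,P).round(1),w('wrist',b[0],2,P).round(1))
E
```

```text
clock: 2.28
tool_pos: [480.6, -49.1, 93.3]
tcp_rot: [3.137, 0.016, 0.002]
wrist_force: [0.3, 0.0, 1.3]
width: 1.002
[[ 1.     0.01   0.001]
 [ 0.01  -1.    -0.005]
 [ 0.001  0.005 -1.   ]]
yellow ((np.float64(245.9), np.float64(203.5)), [208, 167, 77, 75, 4353]) [483.2 -42.9] [474.5 -42.1]
blue ((np.float64(249.2), np.float64(182.6)), [190, 141, 114, 107, 4510]) [497.2 -45. ] [490.4 -44.5]
```

```bash
python3 -m jog '{"fingers":[1,1,1,1,1,1],"slide":[[2,-6,0],[0,0,25],[0,0,25],[0,0,15],[0,0,7],[0,0,0]],"angular":[[0,0,0.008],[0,0,0],[0,0,0],[0,0,0],[0,0,0],[0,0,0]]}'
python3 -m jog '{"fingers":[0.5,0.5,0.5,0.5,0.5,0.5],"slide":[[0,0,0],[0,0,0],[0,0,0],[0,0,0],[0,0,0],[0,0,0]],"angular":[[0,0,0],[0,0,0],[0,0,0],[0,0,0],[0,0,0],[0,0,0]]}' 40
```

```text
clock: 2.83
tool_pos: [491.5, -45.0, 32.6]
tcp_rot: [3.133, -0.001, 0.037]
wrist_force: [0.3, -0.6, 0.1]
width: 1.002
clock: 3.33
tool_pos: [495.8, -45.4, 40.0]
tcp_rot: [3.131, -0.001, 0.054]
wrist_force: [0.6, 0.5, -0.2]
width: 0.499
```

```bash
python3 - <<'E'
from h import *
s=state();print(s);print(cv2.Rodrigues(s['tcp_rot'])[0].round(3))
im=grab_frame('wrist');cv2.imwrite('pics/w3.png',im)
E
```

```text
{'clock': 3.3333, 'qpos': array([-0.16286536,  0.09061369,  1.73100626, -0.00481095,  1.2843777 ,
        1.40960142]), 'qvel': array([-0.00075408, -0.0091837 , -0.0069631 ,  0.0004503 ,  0.00417406,
       -0.00097723]), 'joint_torque': array([ 7.39519426e-03, -3.62065494e+01, -3.25511169e+01, -1.52183423e-02,
       -1.25368377e-01,  1.51007516e-04]), 'tool_pos': array([495.75581963, -45.4333082 ,  40.01501183]), 'tcp_rot': array([ 3.13081030e+00, -6.15839321e-04,  5.38250176e-02]), 'wrist_force': array([ 0.59581285,  0.52454457, -0.21038252]), 'moment': array([-0.06452335, -0.01573563, -0.00957444]), 'width': 0.498931766892386}
[[ 0.999 -0.001  0.034]
 [-0.    -1.    -0.01 ]
 [ 0.034  0.01  -0.999]]
```

View pics/w3.png

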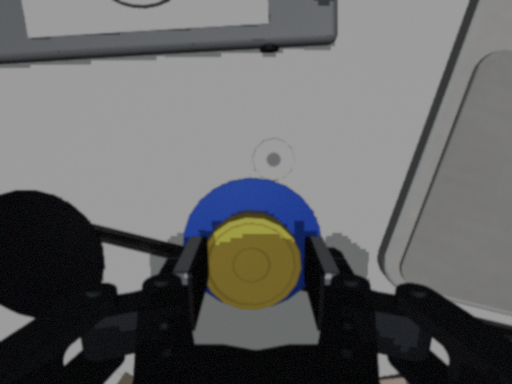

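The arm drifts up and tilts a little on every row, so the fingers closed just above the lid. I'll reopen, correct with a per-row compensation, and regrasp.

```bash
python3 -m jog '{"fingers":[1,1,1,1,1,1],"slide":[[-0.7,0,1],[-0.7,0,1],[-7,-1,1],[-7,-1,5],[-0.7,0,5],[-0.7,0,1]],"angular":[[0,-0.003,0],[0,-0.003,0],[0.005,-0.02,0],[0.005,-0.02,0],[0,-0.003,0],[0,-0.003,0]]}'
python3 - <<'E'
from h import *
s=state();print(s['tool_pos'].round(1),cv2.Rodrigues(s['tcp_rot'])[0].round(3)[:,2])
E
```

```text
clock: 3.88
tool_pos: [477.1, -43.3, 24.5]
tcp_rot: [-3.141, 0.001, 0.037]
wrist_force: [0.6, 0.4, 0.1]
width: 1.006
[477.1 -43.3  24.5] [-0.023  0.001 -1.   ]
```

```bash
for i in 1 2 3; do python3 -m jog '{"fingers":[1],"slide":[[2,0,0.5]],"angular":[[0,0.006,0]]}' | sed -n 2,3p; done
```

```text
tool_pos: [478.5, -43.2, 23.2]
tcp_rot: [-3.14, 0.001, 0.029]
tool_pos: [480.5, -43.2, 22.3]
tcp_rot: [-3.14, 0.001, 0.02]
tool_pos: [482.7, -43.2, 21.6]
tcp_rot: [-3.14, 0.001, 0.01]
```

```bash
python3 -m jog '{"fingers":[0.4],"slide":[[0.3,0,0.5]],"angular":[[0,0.005,0]]}' 40 | sed -n 2,3p;  for i in 1 2; do python3 -m jog '{"fingers":[0.4,0.4,0.4],"slide":[[0,0,0],[0,0,0],[0,0,0]],"angular":[[0,0,0],[0,0,0],[0,0,0]]}'; done
```

```text
tool_pos: [483.4, -43.2, 21.1]
tcp_rot: [-3.14, 0.001, 0.0]
clock: 4.47
tool_pos: [483.6, -43.3, 21.3]
tcp_rot: [-3.141, 0.001, -0.001]
wrist_force: [1.0, -0.1, 0.1]
width: 0.451
clock: 4.72
tool_pos: [483.8, -43.2, 21.5]
tcp_rot: [-3.141, 0.001, -0.002]
wrist_force: [-0.3, -0.4, -0.8]
width: 0.402
```

```bash
python3 - <<'E'
from h import *
im=grab_frame('wrist');im2=grab_frame('side')
P=camera_params('wrist')
for b in blobs(im,'yellow',80): print(b,w('wrist',b[0],32,P))
c=cv2.resize(im2[190:290,110:230],(600,500),interpolation=2)
cv2.imwrite('pics/w4.png',np.hstack([cv2.resize(im[180:384,150:360],(350,340)),c[:340,:440]]))
E
```

```text
((np.float64(255.5), np.float64(251.6)), [205, 201, 101, 107, 7109]) [484.72284542 -43.17537313]
```

View pics/w4.png

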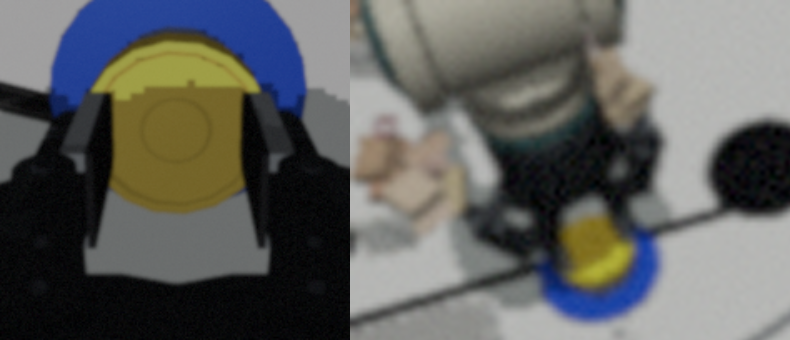

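```bash
for i in 1 2 3; do python3 -m jog '{"fingers":[0,0,0],"slide":[[0,0,0],[0,0,0],[0,0,0]],"angular":[[0,0,0],[0,0,0],[0,0,0]]}' 40; done
```

```text
clock: 5.07
tool_pos: [483.8, -43.2, 21.6]
tcp_rot: [-3.141, 0.001, -0.002]
wrist_force: [-0.8, 1.3, -1.1]
width: 0.006
clock: 5.32
tool_pos: [483.8, -43.2, 21.6]
tcp_rot: [-3.141, 0.001, -0.002]
wrist_force: [0.4, 0.6, -0.3]
width: 0.001
clock: 5.57
tool_pos: [483.8, -43.2, 21.5]
tcp_rot: [-3.141, 0.001, -0.002]
wrist_force: [0.1, -0.1, 0.4]
width: -0.004
```

```bash
python3 - <<'E'
from h import *
im=grab_frame('wrist');im2=grab_frame('side')
c=cv2.resize(im2[200:268,110:198],(440,340),interpolation=2)
cv2.imwrite('pics/w5.png',np.hstack([cv2.resize(im[180:384,150:360],(350,340)),c]))
P=camera_params('wrist');R=cv2.Rodrigues(P['rvec'])[0];print((-R.T@P['tvec']).round(1))
E
```

```text
[549.3 -43.8 175.8]
```

View pics/w5.png

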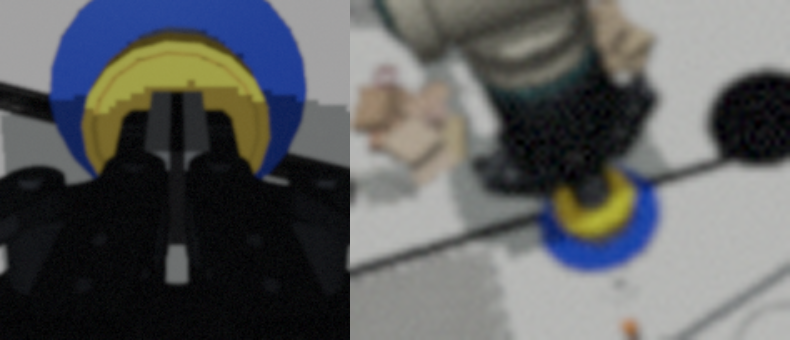

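```bash
python3 -m jog '{"fingers":[1,1,1,1,1,1],"slide":[[0,0,-3],[0,0,0],[0,0,0],[0,0,0],[0,0,0],[0,0,0]],"angular":[[0,0,0],[0,0,0],[0,0,0],[0,0,0],[0,0,0],[0,0,0]]}'; python3 - <<'E'
from h import *
im=grab_frame('wrist');im2=grab_frame('side')
cv2.imwrite('pics/w6.png',cv2.resize(im[160:384,106:406],(800,597),interpolation=2))
E
```

```text
clock: 6.17
tool_pos: [483.9, -43.3, 25.1]
tcp_rot: [-3.141, 0.001, -0.003]
wrist_force: [-0.6, -0.6, 0.4]
width: 0.848
```

View pics/w6.png

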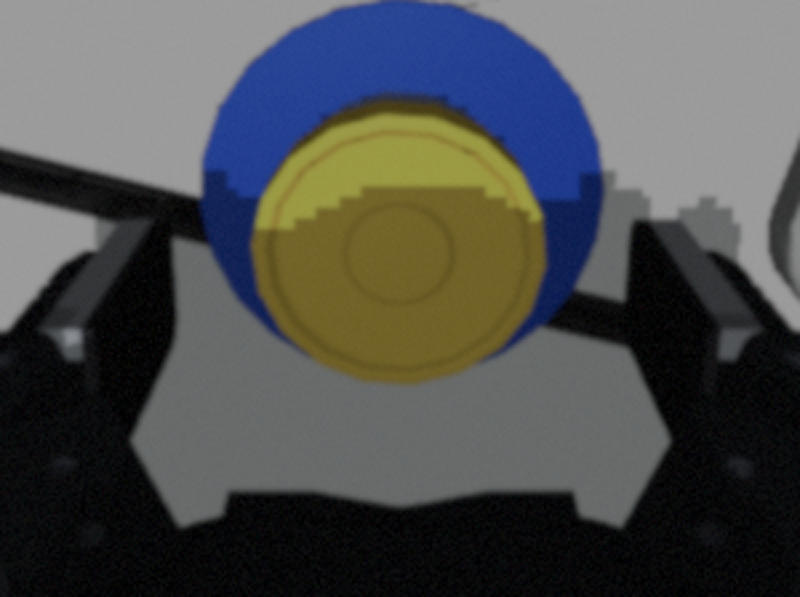

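Image geometry puts the fingertips about 15–20 mm above the reported TCP height, not 14 mm below it. I'll descend further, watching the force.

```bash
python3 -m jog '{"fingers":[1,1,1],"slide":[[0,0,10],[0,0,5],[0,0,0]],"angular":[[0,0,0],[0,0,0],[0,0,0]]}'; python3 -m jog '{"fingers":[1,1,1],"slide":[[0,0,8],[0,0,5],[0,0,0]],"angular":[[0,0,0],[0,0,0],[0,0,0]]}';python3 - <<'E'
from h import *
s=state();print(cv2.Rodrigues(s['tcp_rot'])[0].round(3)[:,2])
im=grab_frame('wrist')
cv2.imwrite('pics/w7.png',cv2.resize(im[160:384,106:406],(800,597),interpolation=2))
E
```

```text
clock: 6.52
tool_pos: [484.0, -43.3, 8.6]
tcp_rot: [-3.141, 0.001, -0.003]
wrist_force: [0.1, 1.2, 0.2]
width: 1.0
clock: 6.77
tool_pos: [483.4, -43.2, -6.7]
tcp_rot: [-3.141, 0.001, -0.001]
wrist_force: [-0.3, 0.4, -0.9]
width: 1.001
[ 0.     0.001 -1.   ]
```

View pics/w7.png

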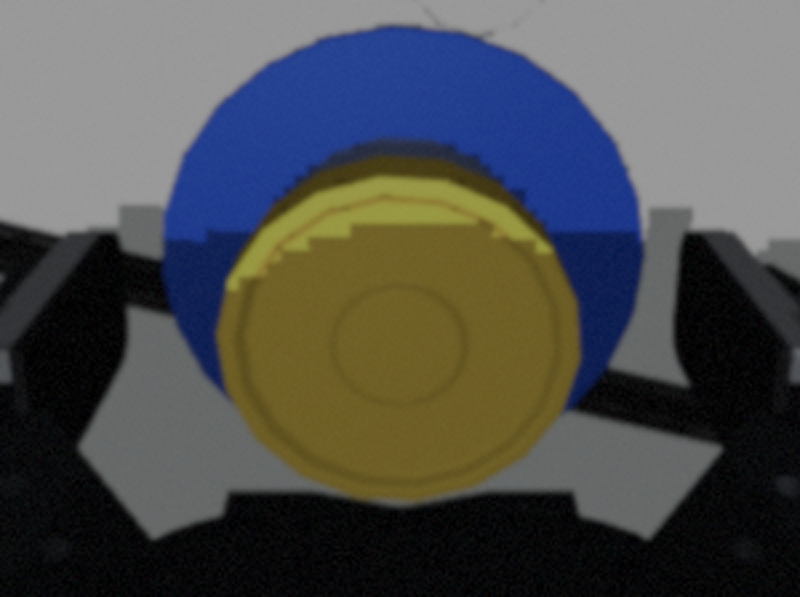

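```bash
python3 -m jog '{"fingers":[1,1],"slide":[[0,0,4],[0,0,0]],"angular":[[0,0,0],[0,0,0]]}'; python3 -m jog '{"fingers":[0.3,0.3,0.3,0.3,0.3,0.3,0.3,0.3],"slide":[[0,0,0],[0,0,0],[0,0,0],[0,0,0],[0,0,0],[0,0,0],[0,0,0],[0,0,0]],"angular":[[0,0,0],[0,0,0],[0,0,0],[0,0,0],[0,0,0],[0,0,0],[0,0,0],[0,0,0]]}' 40
```

```text
clock: 6.98
tool_pos: [483.5, -43.2, -10.7]
tcp_rot: [-3.14, 0.001, -0.001]
wrist_force: [-0.2, -0.7, -0.7]
width: 1.005
clock: 7.65
tool_pos: [483.9, -43.2, -10.1]
tcp_rot: [-3.141, 0.001, -0.003]
wrist_force: [0.2, -0.0, -0.7]
width: 0.601
```

```bash
Z8='"angular":[[0,0,0],[0,0,0],[0,0,0],[0,0,0],[0,0,0],[0,0,0],[0,0,0],[0,0,0]]'; python3 -m jog '{"fingers":[0.3,0.3,0.3,0.3,0.3,0.3,0.3],"slide":[[0,0,-15],[0,0,-25],[0,0,-30],[0,0,-30],[0,0,-25],[0,0,-8],[0,0,0]],"angular":[[0,0,0],[0,0,0],[0,0,0],[0,0,0],[0,0,0],[0,0,0],[0,0,0]]}'
python3 -m jog '{"fingers":[0.3,0.3,0.3,0.3,0.3,0.3,0.3],"slide":[[15,-5,0],[30,-10,0],[30,-10,0],[30,-10,0],[30,-10,0],[15,-5,0],[0,0,0]],"angular":[[0,0,0],[0,0,0],[0,0,0],[0,0,0],[0,0,0],[0,0,0],[0,0,0]]}'; python3 - <<'E'
from h import *
s=state();print(cv2.Rodrigues(s['tcp_rot'])[0].round(3).tolist(),s['tool_pos'])
E
```

```text
clock: 8.23
tool_pos: [480.9, -42.9, 124.8]
tcp_rot: [-3.139, 0.001, 0.011]
wrist_force: [0.0, 0.2, -1.7]
width: 0.593
clock: 8.82
tool_pos: [632.7, 9.0, 108.7]
tcp_rot: [-3.139, 0.004, 0.033]
wrist_force: [-0.3, -0.4, -1.6]
width: 0.596
[[1.0, -0.003, -0.021], [-0.003, -1.0, 0.003], [-0.021, -0.003, -1.0]] [632.72384783   8.99780619 108.70479142]
```

```bash
python3 -m jog '{"fingers":[0.3,0.3,0.3],"slide":[[3,-1,-7],[3,-1,-6],[0,0,0]],"angular":[[0,0.01,0],[0,0.01,0],[0,0,0]]}'
python3 -m jog '{"fingers":[0.3,0.3],"slide":[[0,0,0],[0,0,0]],"angular":[[0,0,0],[0,0,0]]}'; python3 - <<'E'
from h import *
s=state();print(cv2.Rodrigues(s['tcp_rot'])[0].round(3).tolist(),s['tool_pos'])
E
```

```text
clock: 9.07
tool_pos: [636.8, 11.1, 116.1]
tcp_rot: [-3.139, 0.004, 0.014]
wrist_force: [-0.6, -0.3, -1.3]
width: 0.597
clock: 9.23
tool_pos: [635.8, 10.4, 116.6]
tcp_rot: [-3.139, 0.005, 0.013]
wrist_force: [0.2, -0.2, -1.2]
width: 0.595
[[1.0, -0.003, -0.009], [-0.003, -1.0, 0.003], [-0.009, -0.003, -1.0]] [635.80226839  10.43965109 116.64845957]
```

```bash
python3 -m jog '{"fingers":[0.3,0.3],"slide":[[4,-1,-7],[0,0,0]],"angular":[[0,0.008,0],[0,0,0]]}'
python3 -m jog '{"fingers":[0.3,0.3],"slide":[[0,0,0],[0,0,0]],"angular":[[0,0,0],[0,0,0]]}'; python3 - <<'E'
from h import *
s=state();print(cv2.Rodrigues(s['tcp_rot'])[0].round(3).tolist(),s['tool_pos'])
a=grab_frame('top');b=grab_frame('side')
cv2.imwrite('pics/v1.png',np.hstack([cv2.resize(a[120:240,300:420],(400,400),interpolation=2),cv2.resize(b[200:320,135:255],(400,400),interpolation=2)]))
print(state()['tool_pos'])
E
```

```text
clock: 9.4
tool_pos: [639.6, 10.9, 124.8]
tcp_rot: [-3.139, 0.006, -0.001]
wrist_force: [0.7, 0.2, -0.9]
width: 0.601
clock: 9.57
tool_pos: [639.7, 10.7, 126.0]
tcp_rot: [-3.139, 0.007, -0.004]
wrist_force: [0.9, 1.1, -1.0]
width: 0.594
[[1.0, -0.004, 0.002], [-0.004, -1.0, 0.003], [0.002, -0.003, -1.0]] [639.73974085  10.69189405 125.97586306]
[639.59087961  10.76210708 125.55356147]
```

View pics/v1.png

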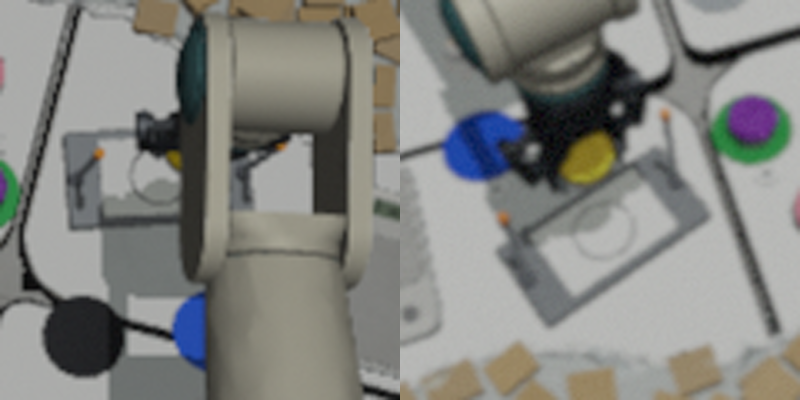

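```bash
python3 -m jog '{"fingers":[0.3,0.3],"slide":[[0,0,2.5],[0,0,0]],"angular":[[0,0,0],[0,0,0]]}'; python3 - <<'E'
from h import *
im=grab_frame('side')
for b in blobs(im,'yellow',90): print(b,[w('side',b[0],z).round(1) for z in(150,165,180)])
p0=state()['tool_pos']
for i in range(4): grab_frame('side')
print(p0,state()['tool_pos'],state()['clock'])
E
```

```text
clock: 9.83
tool_pos: [639.5, 10.7, 122.6]
tcp_rot: [-3.139, 0.007, -0.002]
wrist_force: [-0.3, 0.3, -0.6]
width: 0.597
((np.float64(254.3), np.float64(183.4)), [245, 175, 21, 14, 130]) [array([543.2, 305.1]), array([552.5, 298.7]), array([561.9, 292.4])]
((np.float64(191.4), np.float64(248.0)), [183, 240, 17, 16, 186]) [array([635.6,  14.3]), array([643.6,  12. ]), array([651.7,   9.7])]
[639.55656571  10.72472163 122.85722635] [639.77067701  10.73609431 123.35753215] 10.0833
```

```bash
python3 - <<'E'
from h import *
ps=[];t=state()['clock']
for i in range(68):
    grab_frame('side'); ps.append(state()['tool_pos'])
ps=np.array(ps);print(state()['clock']-t,ps.min(0),ps.max(0))
E
```

```text
3.4000000000000004 [639.76994436  10.70090683 123.40339056] [639.81259194  10.76059017 123.47893852]
```

The dish held still for 3.4 s. Now I'll park the yellow dish on the grey mat.

```bash
python3 -m jog '{"fingers":[0.3,0.3,0.3,0.3,0.3,0.3,0.3],"slide":[[-15,0,0],[-30,0,0],[-35,0,0],[-35,0,0],[-30,0,0],[-15,0,0],[0,0,0]],"angular":[[0,0,0],[0,0,0],[0,0,0],[0,0,0],[0,0,0],[0,0,0],[0,0,0]]}'
python3 -m jog '{"fingers":[0.3,0.3,0.3,0.3,0.3,0.3,0.3,0.3],"slide":[[-5,-15,0],[-5,-30,0],[-6,-35,0],[-6,-35,0],[-6,-35,0],[-6,-35,0],[-5,-30,0],[0,-15,0]],"angular":[[0,0,0],[0,0,0],[0,0,0],[0,0,0],[0,0,0],[0,0,0],[0,0,0],[0,0,0]]}'
python3 -m jog '{"fingers":[0.3],"slide":[[0,0,0]],"angular":[[0,0,0]]}'; python3 - <<'E'
from h import *
s=state();print(cv2.Rodrigues(s['tcp_rot'])[0].round(3).tolist(),s['tool_pos'])
P=camera_params('wrist');im=grab_frame('wrist');cv2.imwrite('pics/w8.png',im)
for c in HUE:
  for b in blobs(im,c): print(c,b,w('wrist',b[0],32,P).round(1),w('wrist',b[0],2,P).round(1))
E
```

```text
clock: 14.07
tool_pos: [473.1, 11.4, 120.9]
tcp_rot: [-3.139, 0.007, -0.005]
wrist_force: [0.2, 0.2, -0.8]
width: 0.597
clock: 14.73
tool_pos: [438.5, 249.3, 124.5]
tcp_rot: [-3.138, 0.022, -0.02]
wrist_force: [1.1, -0.4, -0.9]
width: 0.599
clock: 14.82
tool_pos: [438.5, 252.3, 124.6]
tcp_rot: [-3.137, 0.016, -0.021]
wrist_force: [0.5, 0.1, -1.7]
width: 0.594
[[1.0, -0.01, 0.013], [-0.01, -1.0, 0.005], [0.013, -0.005, -1.0]] [438.52980475 252.32541555 124.63615284]
blue ((np.float64(84.1), np.float64(181.0)), [50, 148, 69, 67, 3643]) [451.7 380. ] [445.6 395.6]
blue ((np.float64(309.1), np.float64(210.7)), [305, 203, 10, 18, 88]) [427.2 213. ] [418.2 208.5]
blue ((np.float64(303.8), np.float64(228.0)), [300, 221, 10, 18, 88]) [413.5 216.7] [402.8 212.6]
yellow ((np.float64(121.3), np.float64(179.8)), [64, 131, 90, 98, 3578]) [452.3 352.1] [446.3 364.4]
yellow ((np.float64(255.5), np.float64(285.4)), [186, 223, 140, 128, 11646]) [365.5 254. ] [349.  254.4]
purple ((np.float64(152.5), np.float64(8.8)), [111, 0, 84, 24, 1347]) [566.8 319.5] [574.6 327.8]
```

View pics/w8.png

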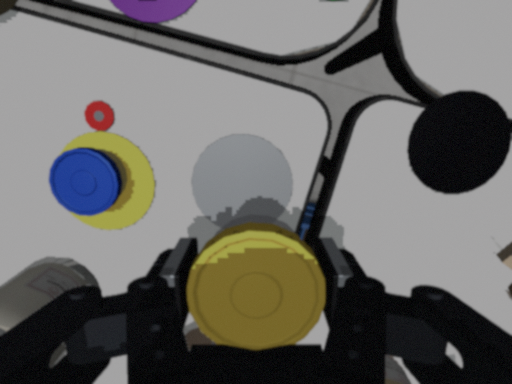

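```bash
python3 - <<'E'
from h import *
for n,uv,z in(('grey',(242.5,184),2),('ymat',(105,180),2),('bdish',(84,181),32),('jarlid',(45,295),70),('jarTopRight',(97,275),70),('tag',(100,116),3)): print(n,w('wrist',uv,z).round(1))
E
```

```text
grey [441.8 262.8]
ymat [446.4 376.7]
bdish [451.8 378.7]
jarlid [380.1 397. ]
jarTopRight [395.  358.9]
tag [498.1 374.1]
```

```bash
python3 -m jog '{"fingers":[0.3,0.3,0.3,0.3,0.3,0.3,0.3],"slide":[[2,-6,0],[1,-5,15],[0,0,30],[0,0,30],[0,0,25],[0,0,10],[0,0,0]],"angular":[[-0.003,-0.007,-0.01],[-0.002,-0.006,0],[0,0,0],[0,0,0],[0,0,0],[0,0,0],[0,0,0]]}'
python3 - <<'E'
from h import *
s=state();print(cv2.Rodrigues(s['tcp_rot'])[0].round(3).tolist(),s['tool_pos'])
E
```

```text
clock: 15.45
tool_pos: [448.7, 258.9, 13.7]
tcp_rot: [-3.141, 0.008, -0.009]
wrist_force: [0.1, -0.5, -1.7]
width: 0.597
[[1.0, -0.005, 0.006], [-0.005, -1.0, 0.0], [0.006, -0.0, -1.0]] [448.70323538 258.94872979  13.70566393]
```

```bash
python3 -m jog '{"fingers":[0.3,0.3,0.3,0.3,0.3],"slide":[[-7,-5,5],[0,0,8],[0,0,5],[0,0,3],[0,0,0]],"angular":[[0,-0.006,0],[0,0,0],[0,0,0],[0,0,0],[0,0,0]]}'
python3 -m jog '{"fingers":[0.3],"slide":[[0,0,0]],"angular":[[0,0,0]]}'; python3 - <<'E'
from h import *
s=state();print(cv2.Rodrigues(s['tcp_rot'])[0].round(3).tolist(),s['tool_pos'])
E
```

```text
clock: 15.87
tool_pos: [444.4, 264.7, -4.6]
tcp_rot: [-3.139, 0.011, -0.007]
wrist_force: [-0.1, -0.7, -2.3]
width: 0.597
clock: 15.95
tool_pos: [444.8, 264.9, -4.1]
tcp_rot: [-3.138, 0.011, -0.009]
wrist_force: [0.1, 0.7, -1.5]
width: 0.594
[[1.0, -0.007, 0.005], [-0.007, -1.0, 0.003], [0.005, -0.003, -1.0]] [444.75707149 264.90984431  -4.0940329 ]
```

```bash
python3 -m jog '{"fingers":[0.3,0.3,0.3],"slide":[[-1.5,0.5,4],[-0.5,0.3,2],[0,0,0.5]],"angular":[[-0.003,-0.005,0],[0,0,0],[0,0,0]]}'
python3 -m jog '{"fingers":[1,1,1,1],"slide":[[0,0,0],[0,0,0],[0,0,0],[0,0,0]],"angular":[[0,0,0],[0,0,0],[0,0,0],[0,0,0]]}'
python3 -m jog '{"fingers":[1,1,1,1,1,1],"slide":[[0,0,-15],[0,0,-30],[0,0,-30],[0,0,-30],[0,0,-15],[0,0,0]],"angular":[[0,0,0],[0,0,0],[0,0,0],[0,0,0],[0,0,0],[0,0,0]]}'
python3 - <<'E'
from h import *
s=state();print(cv2.Rodrigues(s['tcp_rot'])[0].round(3).tolist(),s['tool_pos'])
P=camera_params('wrist');im=grab_frame('wrist');cv2.imwrite('pics/w9.png',im)
for c in HUE:
  for b in blobs(im,c,amin=300): print(c,b,w('wrist',b[0],32,P).round(1),w('wrist',b[0],2,P).round(1))
E
```

```text
clock: 16.2
tool_pos: [443.6, 264.6, -9.6]
tcp_rot: [-3.14, 0.011, -0.004]
wrist_force: [-0.5, -0.2, -1.7]
width: 0.593
clock: 16.53
tool_pos: [444.2, 264.9, -8.8]
tcp_rot: [-3.139, 0.011, -0.006]
wrist_force: [0.3, -0.2, -0.6]
width: 1.001
clock: 17.03
tool_pos: [442.6, 264.0, 115.3]
tcp_rot: [-3.141, 0.011, -0.001]
wrist_force: [0.1, -0.2, -0.5]
width: 0.998
[[1.0, -0.007, 0.001], [-0.007, -1.0, 0.001], [0.001, -0.001, -1.0]] [442.58738262 264.00408017 115.30047685]
blue ((np.float64(93.3), np.float64(187.1)), [57, 153, 73, 69, 3904]) [451.8 380.1] [444.7 394.8]
yellow ((np.float64(130.5), np.float64(183.5)), [69, 135, 96, 100, 3748]) [454.2 353.1] [447.4 364.5]
yellow ((np.float64(255.0), np.float64(198.3)), [220, 165, 70, 69, 3709]) [442.7 264.7] [434.4 264.9]
purple ((np.float64(164.6), np.float64(8.6)), [122, 0, 86, 23, 1339]) [566.7 320.5] [574.1 327.7]
```

```bash
python3 -m jog '{"fingers":[1,1,1,1,1,1],"slide":[[2,-20,0],[3,-35,0],[3,-35,0],[2,-20,0],[0,-6,0],[0,0,0]],"angular":[[0,0,-0.007],[0,0,0],[0,0,0],[0,0,0],[0,0,0],[0,0,0]]}'
python3 -m jog '{"fingers":[1,1,1,1],"slide":[[0,0,20],[0,0,30],[0,0,20],[0,0,0]],"angular":[[0,0,0],[0,0,0],[0,0,0],[0,0,0]]}'
python3 - <<'E'
from h import *
s=state();print(cv2.Rodrigues(s['tcp_rot'])[0].round(3).tolist(),s['tool_pos'])
P=camera_params('wrist');im=grab_frame('wrist');cv2.imwrite('pics/w10.png',im)
for c in ('blue','yellow'):
  for b in blobs(im,c,amin=300): print(c,b,w('wrist',b[0],32,P).round(1),w('wrist',b[0],2,P).round(1))
E
```

```text
clock: 17.58
tool_pos: [450.5, 381.5, 103.9]
tcp_rot: [3.135, -0.004, -0.014]
wrist_force: [0.3, -1.4, -0.8]
width: 0.999
clock: 17.92
tool_pos: [449.0, 377.1, 28.6]
tcp_rot: [3.132, -0.005, -0.017]
wrist_force: [0.0, -0.3, -0.5]
width: 0.999
[[1.0, -0.003, -0.011], [-0.003, -1.0, -0.01], [-0.011, 0.01, -1.0]] [448.96352845 377.06639599  28.5812984 ]
blue ((np.float64(246.9), np.float64(240.4)), [194, 189, 107, 103, 8496]) [452.5 381.2] [439.8 381.9]
yellow ((np.float64(256.1), np.float64(206.7)), [179, 159, 147, 139, 5983]) [469.1 376.8] [459.7 376.6]
yellow ((np.float64(474.5), np.float64(257.2)), [426, 206, 86, 100, 6732]) [442.8 271.4] [428.1 250.1]
```

View pics/w10.png

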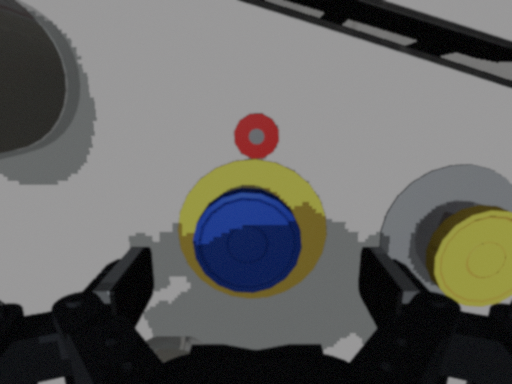

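```bash
python3 -c "
from h import *
print(w('wrist',(252.5,228.5),2))"
python3 -m jog '{"fingers":[1,1,1,1,1,1],"slide":[[4,-4,0],[0,0,12],[0,0,12],[0,0,8],[0,0,4],[0,0,0]],"angular":[[0.01,0.011,0],[0,0,0],[0,0,0],[0,0,0],[0,0,0],[0,0,0]]}'
python3 - <<'E'
from h import *
s=state();print(cv2.Rodrigues(s['tcp_rot'])[0].round(3).tolist(),s['tool_pos'])
E
```

```text
[446.83127396 378.99322659]
clock: 18.47
tool_pos: [456.8, 381.3, -4.1]
tcp_rot: [-3.136, 0.008, -0.013]
wrist_force: [1.4, -0.1, 0.4]
width: 0.999
[[1.0, -0.005, 0.008], [-0.005, -1.0, 0.006], [0.008, -0.006, -1.0]] [456.80631711 381.34254276  -4.14337591]
```

```bash
python3 -m jog '{"fingers":[1,1,1],"slide":[[-3.5,0,3],[-1,0,3],[0,0,0]],"angular":[[-0.005,-0.007,0],[0,0,0],[0,0,0]]}'
python3 -m jog '{"fingers":[0.3,0.3,0.3,0.3,0.3,0.3],"slide":[[0,0,0],[0,0,0],[0,0,0],[0,0,0],[0,0,0],[0,0,0]],"angular":[[0,0,0],[0,0,0],[0,0,0],[0,0,0],[0,0,0],[0,0,0]]}' 40
```

```text
clock: 18.72
tool_pos: [452.1, 381.6, -10.4]
tcp_rot: [-3.141, 0.008, -0.001]
wrist_force: [-0.3, -0.2, 0.4]
width: 0.999
clock: 19.22
tool_pos: [452.3, 382.2, -9.5]
tcp_rot: [-3.14, 0.007, -0.004]
wrist_force: [0.4, 0.1, -1.1]
width: 0.601
```

```bash
python3 -m jog '{"fingers":[0.3,0.3,0.3,0.3,0.3,0.3],"slide":[[0,0,-15],[0,0,-25],[0,0,-30],[0,0,-25],[0,0,-15],[0,0,0]],"angular":[[0,0,0],[0,0,0],[0,0,0],[0,0,0],[0,0,0],[0,0,0]]}'
python3 -m jog '{"fingers":[0.3,0.3,0.3,0.3,0.3,0.3,0.3],"slide":[[2,20,0],[2,35,0],[2,38,0],[2,38,0],[2,38,0],[2,38,0],[2,38,0]],"angular":[[0,0,0],[0,0,0],[0,0,0],[0,0,0],[0,0,0],[0,0,0],[0,0,0]]}'
python3 -m jog '{"fingers":[0.3,0.3,0.3,0.3,0.3,0.3,0.3],"slide":[[2,38,0],[2,38,0],[2,38,0],[2,30,0],[2,15,0],[0,0,0],[0,0,0]],"angular":[[0,0,0],[0,0,0],[0,0,0],[0,0,0],[0,0,0],[0,0,0],[0,0,0]]}'
python3 - <<'E'
from h import *
s=state();print(cv2.Rodrigues(s['tcp_rot'])[0].round(3).tolist(),s['tool_pos'])
P=camera_params('wrist');im=grab_frame('wrist');cv2.imwrite('pics/w11.png',im)
for c in HUE:
  for b in blobs(im,c,amin=300): x,y,ww,h,_=b[1];print(c,b,w('wrist',(x+ww/2,y+h/2),2,P).round(1))
E
```

```text
clock: 19.72
tool_pos: [450.0, 380.1, 100.8]
tcp_rot: [3.138, -0.008, -0.008]
wrist_force: [0.2, 0.6, -1.9]
width: 0.595
clock: 20.3
tool_pos: [459.8, 131.7, 93.9]
tcp_rot: [3.138, 0.01, -0.016]
wrist_force: [0.5, -0.6, -1.6]
width: 0.592
clock: 20.88
tool_pos: [465.0, -41.7, 85.3]
tcp_rot: [3.137, -0.004, -0.033]
wrist_force: [0.2, 0.0, -1.5]
width: 0.595
[[1.0, -0.002, -0.021], [-0.002, -1.0, -0.004], [-0.021, 0.004, -1.0]] [465.04104446 -41.69029038  85.32542022]
blue ((np.float64(257.8), np.float64(169.7)), [198, 116, 119, 107, 9871]) [484.3 -43.2]
blue ((np.float64(255.8), np.float64(285.4)), [186, 219, 140, 132, 14169]) [393.3 -41.9]
```

```bash
python3 -m jog '{"fingers":[0.3,0.3,0.3,0.3,0.3,0.3,0.3],"slide":[[8,0,0],[7,1,0],[0,0,20],[0,0,25],[0,0,20],[0,0,10],[0,0,0]],"angular":[[0.004,0.01,0],[0,0.01,0],[0,0,0],[0,0,0],[0,0,0],[0,0,0],[0,0,0]]}'
python3 -m jog '{"fingers":[0.3],"slide":[[0,0,0]],"angular":[[0,0,0]]}'
python3 - <<'E'
from h import *
s=state();print(cv2.Rodrigues(s['tcp_rot'])[0].round(3).tolist(),s['tool_pos'])
E
```

```text
clock: 21.52
tool_pos: [485.4, -35.5, 7.7]
tcp_rot: [-3.14, -0.014, -0.012]
wrist_force: [-0.6, 0.3, -1.5]
width: 0.598
clock: 21.6
tool_pos: [485.5, -34.8, 7.6]
tcp_rot: [-3.14, -0.015, -0.011]
wrist_force: [-0.2, 0.5, -1.6]
width: 0.595
[[1.0, 0.01, 0.007], [0.01, -1.0, 0.001], [0.007, -0.001, -1.0]] [485.53486581 -34.82287331   7.61766868]
```

```bash
python3 -m jog '{"fingers":[0.3,0.3,0.3,0.3],"slide":[[-3,6,3],[-2,3,6],[0,0,4],[0,0,0]],"angular":[[0,-0.006,0.01],[0,0,0],[0,0,0],[0,0,0]]}'
python3 -m jog '{"fingers":[0.3],"slide":[[0,0,0]],"angular":[[0,0,0]]}'
python3 - <<'E'
from h import *
s=state();print(cv2.Rodrigues(s['tcp_rot'])[0].round(3).tolist(),s['tool_pos'])
E
```

```text
clock: 21.93
tool_pos: [482.8, -44.5, -3.1]
tcp_rot: [-3.141, -0.0, -0.01]
wrist_force: [1.2, 0.3, -1.5]
width: 0.595
clock: 22.02
tool_pos: [482.9, -44.8, -2.8]
tcp_rot: [-3.141, 0.001, -0.011]
wrist_force: [0.3, 0.0, -2.2]
width: 0.595
[[1.0, -0.0, 0.007], [-0.0, -1.0, 0.0], [0.007, -0.0, -1.0]] [482.94002337 -44.75307948  -2.80474985]
```

Then: lower, release, rise, and go back toward the yellow dish at (443, 265).

```bash
python3 -m jog '{"fingers":[0.3,0.3,0.3],"slide":[[-2,-1,4],[-0.5,0,2],[0,0,0.5]],"angular":[[0,-0.007,0],[0,0,0],[0,0,0]]}'
python3 -m jog '{"fingers":[1,1,1,1],"slide":[[0,0,0],[0,0,0],[0,0,0],[0,0,0]],"angular":[[0,0,0],[0,0,0],[0,0,0],[0,0,0]]}'
python3 -m jog '{"fingers":[1,1,1,1,1,1],"slide":[[0,0,-15],[0,0,-30],[0,0,-30],[0,0,-25],[0,0,-15],[0,0,0]],"angular":[[0,0,0],[0,0,0],[0,0,0],[0,0,0],[0,0,0],[0,0,0]]}'
python3 - <<'E'
from h import *
P=camera_params('wrist');im=grab_frame('wrist');cv2.imwrite('pics/w12.png',im)
for b in blobs(im,'blue',amin=300): print(b)
for b in blobs(im,'blue',60,amin=300): print(b)
im=grab_frame('top')
for c in HUE:
  for b in blobs(im,c,90): x,y,ww,h,a=b[1];print(c,b[0],a,w('top',b[0],32).round(1),w('top',(x+ww/2,y+h/2),2).round(1))
E
python3 -m jog '{"fingers":[1,1,1,1,1,1,1,1],"slide":[[-2,-20,0],[-4,-38,0],[-4,-38,0],[-4,-38,0],[-5,-38,0],[-5,-38,0],[-5,-38,0],[-5,-30,0]],"angular":[[0,0,0],[0,0,0],[0,0,0],[0,0,0],[0,0,0],[0,0,0],[0,0,0],[0,0,0]]}'
python3 -m jog '{"fingers":[1,1,1],"slide":[[-2,-20,0],[0,0,0],[0,0,0]],"angular":[[0,0,0],[0,0,0],[0,0,0]]}'
python3 - <<'E'
from h import *
s=state();print(cv2.Rodrigues(s['tcp_rot'])[0].round(3).tolist(),s['tool_pos'])
P=camera_params('wrist');im=grab_frame('wrist');cv2.imwrite('pics/w13.png',im)
for c in HUE:
  for b in blobs(im,c,amin=300): x,y,ww,h,_=b[1];print(c,b,w('wrist',b[0],32,P).round(1),w('wrist',(x+ww/2,y+h/2),2,P).round(1))
E
```

```text
clock: 22.27
tool_pos: [480.9, -43.9, -8.9]
tcp_rot: [-3.142, 0.001, -0.002]
wrist_force: [1.3, -0.1, -1.4]
width: 0.597
clock: 22.6
tool_pos: [481.6, -43.9, -8.3]
tcp_rot: [3.141, -0.001, 0.005]
wrist_force: [-0.0, 0.8, -0.3]
width: 0.997
clock: 23.1
tool_pos: [480.2, -43.6, 111.0]
tcp_rot: [-3.141, 0.001, -0.0]
wrist_force: [0.5, 0.3, 0.5]
width: 1.004
((np.float64(255.7), np.float64(187.9)), [202, 138, 106, 101, 8308])
((np.float64(255.7), np.float64(187.9)), [202, 137, 107, 103, 8516])
blue (np.float64(494.3), np.float64(115.2)) 38 [ 837.2 -495.2] [ 842.1 -509. ]
blue (np.float64(474.7), np.float64(148.8)) 27 [ 718.6 -420.5] [ 723.4 -440.2]
blue (np.float64(362.2), np.float64(223.0)) 257 [464.1 -31.1] [471.2 -39.6]
blue (np.float64(446.3), np.float64(285.5)) 50 [ 263.3 -298.3] [ 259.6 -311.7]
blue (np.float64(450.0), np.float64(302.7)) 76 [ 209. -307.] [ 203.3 -319.9]
yellow (np.float64(238.6), np.float64(228.6)) 469 [443.1 378.1] [443.3 377.8]
yellow (np.float64(263.7), np.float64(240.8)) 191 [403.6 295.2] [403.7 291.8]
green (np.float64(293.1), np.float64(179.2)) 242 [609.6 197.1] [618.8 191.3]
green (np.float64(252.6), np.float64(178.7)) 173 [610.3 333.1] [612.6 331.8]
purple (np.float64(293.9), np.float64(175.6)) 168 [621.9 194.4] [624.  189.6]
purple (np.float64(255.9), np.float64(183.7)) 236 [593.4 322. ] [604.  324.9]
clock: 23.87
tool_pos: [438.0, 239.3, 92.0]
tcp_rot: [3.137, -0.02, -0.04]
wrist_force: [0.6, -0.4, -0.7]
width: 1.001
clock: 24.12
tool_pos: [431.2, 264.7, 85.1]
tcp_rot: [3.133, -0.007, -0.055]
wrist_force: [0.8, 0.2, -0.9]
width: 1.0
[[0.999, -0.005, -0.035], [-0.005, -1.0, -0.008], [-0.035, 0.008, -0.999]] [431.19817434 264.72851913  85.11582996]
yellow ((np.float64(92.7), np.float64(174.6)), [34, 117, 118, 115, 10401]) [453.7 364. ] [446.7 378.3]
yellow ((np.float64(209.2), np.float64(243.3)), [171, 208, 77, 73, 3796]) [407.3 294.8] [392.4 298.9]
```

The knock happened: the yellow dish has moved to about (407, 295). I'll look before regrasping it.

View pics/w13.png

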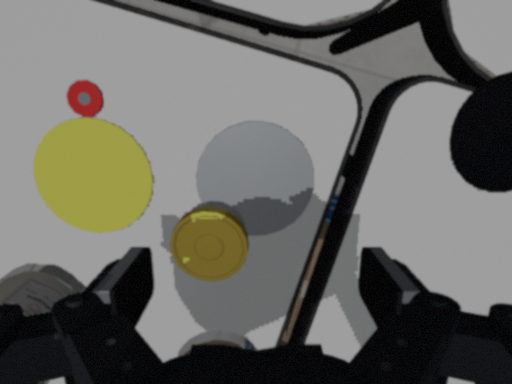

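```bash
python3 - <<'E'
from h import *
P=camera_params('wrist')
for z in (60,75): print(z,'jar2 front',w('wrist',(215,333),z,P).round(),'jar1 right',w('wrist',(85,300),z,P).round())
print(w('wrist',(209.5,244.5),30,P).round(1))
S=.64
for n,uv in(('j2',(412,430)),('j1',(347,402))): print(n,[w('top',(uv[0]*S,uv[1]*S),z).round() for z in(60,75)])
E
```

```text
60 jar2 front [360. 290.] jar1 right [384. 366.]
75 jar2 front [372. 287.] jar1 right [394. 357.]
[405.5 294.5]
j2 [array([294., 296.]), array([295., 296.])]
j1 [array([350., 429.]), array([350., 428.])]
```

```bash
python3 -m jog '{"fingers":[1,1,1,1,1],"slide":[[-12,-15,0],[-10,-15,0],[0,0,0],[0,0,15],[0,0,0]],"angular":[[0.008,0.018,-0.005],[0,0.017,0],[0,0,0],[0,0,0],[0,0,0]]}'
python3 - <<'E'
from h import *
s=state();print(cv2.Rodrigues(s['tcp_rot'])[0].round(3).tolist(),s['tool_pos'])
P=camera_params('wrist');im=grab_frame('wrist');cv2.imwrite('pics/w14.png',im)
for b in blobs(im,'yellow',amin=300): x,y,ww,h,_=b[1];print(b,w('wrist',(x+ww/2,y+h/2),30,P).round(1))
E
```

```text
clock: 24.58
tool_pos: [409.1, 288.7, 66.1]
tcp_rot: [3.137, -0.011, -0.006]
wrist_force: [-0.7, -1.0, -0.5]
width: 1.002
[[1.0, -0.007, -0.004], [-0.007, -1.0, -0.004], [-0.004, 0.005, -1.0]] [409.13301697 288.74563274  66.09456584]
((np.float64(113.9), np.float64(150.7)), [50, 86, 130, 130, 12991]) [450.  366.3]
((np.float64(244.3), np.float64(224.0)), [201, 184, 87, 84, 5190]) [405.3 295.3]
```

View pics/w14.png

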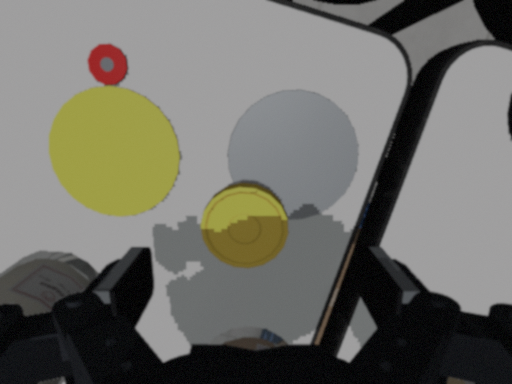

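```bash
python3 -m jog '{"fingers":[0.8,0.8,0.8,0.8,0.8],"slide":[[0,-6.5,0],[0,0,0],[0,0,20],[0,0,20],[0,0,0]],"angular":[[0.004,0.004,-0.007],[0,0,0],[0,0,0],[0,0,0],[0,0,0]]}'
python3 - <<'E'
from h import *
s=state();print(cv2.Rodrigues(s['tcp_rot'])[0].round(3).tolist(),s['tool_pos'])
P=camera_params('wrist');im=grab_frame('wrist')
for b in blobs(im,'yellow',amin=300): x,y,ww,h,_=b[1];print(b,w('wrist',(x+ww/2,y+h/2),30,P).round(1))
E
```

```text
clock: 25.05
tool_pos: [414.5, 294.8, 30.9]
tcp_rot: [-3.137, 0.007, -0.013]
wrist_force: [-1.2, 0.2, -0.6]
width: 0.803
[[1.0, -0.004, 0.008], [-0.004, -1.0, 0.004], [0.008, -0.004, -1.0]] [414.54290372 294.77437979  30.86195149]
((np.float64(102.1), np.float64(168.9)), [27, 94, 152, 150, 17538]) [451.5 365. ]
((np.float64(254.4), np.float64(258.2)), [203, 210, 103, 99, 6702]) [406.2 295.4]
```

```bash
python3 -m jog '{"fingers":[0.8,0.8,0.8,0.8,0.8],"slide":[[-7,-0.5,0],[0,0,15],[0,0,15],[0,0,8],[0,0,0]],"angular":[[-0.003,-0.008,0],[0,0,0],[0,0,0],[0,0,0],[0,0,0]]}'
python3 -m jog '{"fingers":[0.8,0.8],"slide":[[0,0,0],[0,0,0]],"angular":[[0,0,0],[0,0,0]]}'
python3 - <<'E'
from h import *
s=state();print(cv2.Rodrigues(s['tcp_rot'])[0].round(3).tolist(),s['tool_pos'])
E
```

```text
clock: 25.52
tool_pos: [410.9, 298.0, 1.1]
tcp_rot: [-3.134, 0.008, -0.014]
wrist_force: [0.1, 0.1, 0.4]
width: 0.803
clock: 25.68
tool_pos: [411.4, 298.5, 2.9]
tcp_rot: [-3.134, 0.007, -0.016]
wrist_force: [0.5, 0.1, -0.3]
width: 0.796
[[1.0, -0.005, 0.01], [-0.005, -1.0, 0.008], [0.01, -0.008, -1.0]] [411.37571127 298.51979925   2.93014569]
```

```bash
python3 -m jog '{"fingers":[0.8,0.8,0.8,0.8],"slide":[[-3,3,3],[-1,1,6],[0,0,5],[0,0,0]],"angular":[[-0.007,-0.009,0],[0,0,0],[0,0,0],[0,0,0]]}'
python3 -m jog '{"fingers":[0.8],"slide":[[0,0,0]],"angular":[[0,0,0]]}'
python3 - <<'E'
from h import *
s=state();print(cv2.Rodrigues(s['tcp_rot'])[0].round(3).tolist(),s['tool_pos'])
E
```

```text
clock: 26.02
tool_pos: [408.4, 295.1, -9.5]
tcp_rot: [-3.139, 0.007, -0.006]
wrist_force: [-0.8, 0.2, -0.6]
width: 0.799
clock: 26.1
tool_pos: [408.2, 295.0, -9.8]
tcp_rot: [-3.139, 0.008, -0.006]
wrist_force: [-0.9, -0.2, 0.1]
width: 0.802
[[1.0, -0.005, 0.004], [-0.005, -1.0, 0.002], [0.004, -0.002, -1.0]] [408.23822448 294.97081565  -9.78890301]
```

```bash
python3 -m jog '{"fingers":[0.3,0.3,0.3,0.3,0.3],"slide":[[0,0,0],[0,0,0],[0,0,0],[0,0,0],[0,0,0]],"angular":[[0,0,0],[0,0,0],[0,0,0],[0,0,0],[0,0,0]]}' 40
python3 -m jog '{"fingers":[0.3,0.3,0.3,0.3,0.3,0.3,0.3],"slide":[[0,0,-15],[0,0,-30],[0,0,-30],[0,0,-20],[0,0,0],[20,-20,0],[19,-20,0]],"angular":[[0,0,0],[0,0,0],[0,0,0],[0,0,0],[0,0,0],[0,0,0],[0,0,0]]}'
python3 -m jog '{"fingers":[0.3,0.3,0.3,0.3],"slide":[[0,-22,0],[0,-20,0],[0,0,0],[0,0,0]],"angular":[[0,0,0],[0,0,0],[0,0,0],[0,0,0]]}'
python3 - <<'E'
from h import *
s=state();print(cv2.Rodrigues(s['tcp_rot'])[0].round(3).tolist(),s['tool_pos'])
P=camera_params('wrist');im=grab_frame('wrist');cv2.imwrite('pics/w15.png',im)
for b in blobs(im,'yellow',amin=300): x,y,ww,h,_=b[1];print(b,w('wrist',(x+ww/2,y+h/2),2,P).round(1))
E
```

```text
clock: 26.52
tool_pos: [408.3, 294.9, -9.6]
tcp_rot: [-3.139, 0.008, -0.005]
wrist_force: [-0.4, -0.6, 0.3]
width: 0.595
clock: 27.1
tool_pos: [443.2, 331.4, 84.2]
tcp_rot: [3.138, -0.009, -0.008]
wrist_force: [0.9, -0.6, -0.8]
width: 0.598
clock: 27.43
tool_pos: [444.5, 376.0, 77.3]
tcp_rot: [3.135, -0.01, -0.014]
wrist_force: [-0.6, -1.3, -1.4]
width: 0.6
[[1.0, -0.006, -0.009], [-0.007, -1.0, -0.007], [-0.009, 0.007, -1.0]] [444.48348011 376.00473488  77.28123951]
((np.float64(252.3), np.float64(241.6)), [187, 140, 138, 210, 17957]) [411.1 375.7]
```

```bash
python3 -m jog '{"fingers":[0.3,0.3,0.3,0.3,0.3,0.3],"slide":[[2,-1,0],[0,0,15],[0,0,25],[0,0,20],[0,0,10],[0,0,0]],"angular":[[0.007,0.009,-0.006],[0,0,0],[0,0,0],[0,0,0],[0,0,0],[0,0,0]]}'
python3 -m jog '{"fingers":[0.3],"slide":[[0,0,0]],"angular":[[0,0,0]]}'
python3 - <<'E'
from h import *
s=state();print(cv2.Rodrigues(s['tcp_rot'])[0].round(3).tolist(),s['tool_pos'])
E
```

```text
clock: 27.98
tool_pos: [447.1, 372.8, 4.2]
tcp_rot: [-3.14, 0.003, -0.005]
wrist_force: [-0.1, -0.5, -0.5]
width: 0.597
clock: 28.07
tool_pos: [447.1, 372.2, 4.1]
tcp_rot: [-3.14, 0.004, -0.004]
wrist_force: [0.3, 0.6, -1.2]
width: 0.596
[[1.0, -0.003, 0.002], [-0.003, -1.0, 0.001], [0.002, -0.001, -1.0]] [447.05062664 372.24167155   4.11477247]
```

```bash
python3 -m jog '{"fingers":[0.3,0.3,0.3,0.3],"slide":[[1,-6,4],[0,0,5],[0,0,3],[0,0,0]],"angular":[[0,0,0],[0,0,0],[0,0,0],[0,0,0]]}'
python3 -m jog '{"fingers":[0.3],"slide":[[0,0,0]],"angular":[[0,0,0]]}'
```

```text
clock: 28.4
tool_pos: [450.1, 379.7, -5.1]
tcp_rot: [-3.137, 0.005, -0.012]
wrist_force: [-0.3, -0.2, -1.8]
width: 0.595
clock: 28.48
tool_pos: [450.3, 380.0, -4.8]
tcp_rot: [-3.136, 0.004, -0.012]
wrist_force: [0.1, 0.2, -1.5]
width: 0.601
```

```bash
python3 -m jog '{"fingers":[0.3,0.3],"slide":[[-1.5,1,3],[0,0,0.5]],"angular":[[-0.006,-0.007,0],[0,0,0]]}'
python3 -m jog '{"fingers":[1,1,1,1],"slide":[[0,0,0],[0,0,0],[0,0,0],[0,0,0]],"angular":[[0,0,0],[0,0,0],[0,0,0],[0,0,0]]}'
python3 -m jog '{"fingers":[1,1,1,1,1,1],"slide":[[0,0,-15],[0,0,-30],[0,0,-30],[0,0,-30],[0,0,-15],[0,0,0]],"angular":[[0,0,0],[0,0,0],[0,0,0],[0,0,0],[0,0,0],[0,0,0]]}'
python3 - <<'E'
from h import *
P=camera_params('wrist');im=grab_frame('wrist');cv2.imwrite('pics/w16.png',im)
for b in blobs(im,'yellow',amin=300): x,y,ww,h,_=b[1];print(b,w('wrist',b[0],32,P),w('wrist',(x+ww/2,y+h/2),2,P).round(1))
g=cv2.cvtColor(im,cv2.COLOR_BGR2HSV)
E
python3 -m jog '{"fingers":[1,1,1,1,1,1],"slide":[[15,5,0],[35,10,0],[38,12,0],[38,12,0],[25,8,0],[0,0,0]],"angular":[[0,0,0],[0,0,0],[0,0,0],[0,0,0],[0,0,0],[0,0,0]]}'
python3 - <<'E'
from h import *
s=state();print(cv2.Rodrigues(s['tcp_rot'])[0].round(3).tolist(),s['tool_pos'])
P=camera_params('wrist');im=grab_frame('wrist');cv2.imwrite('pics/w17.png',im)
for c in ('green','purple'):
  for b in blobs(im,c,amin=300): x,y,ww,h,_=b[1];print(c,b,w('wrist',(x+ww/2,y+h/2),32,P).round(1),w('wrist',(x+ww/2,y+h/2),2,P).round(1))
cv2.imwrite('pics/c1.png',np.hstack([cv2.resize(cv2.imread('pics/w16.png'),(400,300)),cv2.resize(im,(400,300))]))
E
```

```text
clock: 28.65
tool_pos: [449.1, 379.3, -7.7]
tcp_rot: [3.141, -0.004, 0.002]
wrist_force: [0.4, 0.9, -2.1]
width: 0.596
clock: 28.98
tool_pos: [449.7, 379.8, -6.7]
tcp_rot: [-3.141, 0.004, -0.005]
wrist_force: [-0.4, -0.6, 1.1]
width: 0.999
clock: 29.48
tool_pos: [448.3, 378.8, 117.0]
tcp_rot: [3.14, -0.004, -0.001]
wrist_force: [-0.6, 0.3, -0.0]
width: 0.996
((np.float64(255.0), np.float64(189.1)), [205, 141, 102, 99, 7499]) [454.7089536  379.30315948] [446.1 378.6]
clock: 30.03
tool_pos: [600.5, 329.0, 104.2]
tcp_rot: [3.134, 0.004, -0.018]
wrist_force: [-0.7, -0.3, 0.4]
width: 0.999
[[1.0, 0.002, -0.012], [0.002, -1.0, -0.007], [-0.012, 0.007, -1.0]] [600.52503806 328.9674273  104.19537961]
green ((np.float64(415.3), np.float64(158.4)), [379, 110, 103, 106, 4020]) [627.3 211.8] [621.9 196.1]
green ((np.float64(249.0), np.float64(184.2)), [212, 148, 75, 73, 4257]) [612.5 332.8] [605.1 333.2]
purple ((np.float64(266.1), np.float64(174.3)), [204, 127, 107, 106, 4170]) [615.6 327.4] [608.7 327.1]
purple ((np.float64(454.5), np.float64(168.3)), [416, 132, 79, 74, 4491]) [623.3 194.3] [617.3 176.2]
```

View pics/c1.png

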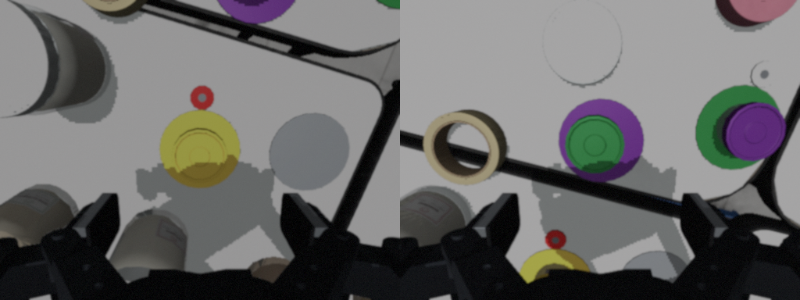

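```bash
python3 -m jog '{"fingers":[1,1,1,1,1,1],"slide":[[6,-2,0],[6,-2,10],[0,0,25],[0,0,30],[0,0,20],[0,0,0]],"angular":[[0.004,0.006,0],[0.003,0.006,0],[0,0,0],[0,0,0],[0,0,0],[0,0,0]]}'
python3 -m jog '{"fingers":[1],"slide":[[0,0,0]],"angular":[[0,0,0]]}'
python3 - <<'E'
from h import *
s=state();print(cv2.Rodrigues(s['tcp_rot'])[0].round(3).tolist(),s['tool_pos'])
P=camera_params('wrist');im=grab_frame('wrist')
for b in blobs(im,'green',amin=300): x,y,ww,h,_=b[1];print(b,w('wrist',(x+ww/2,y+h/2),32,P).round(1))
E
```

```text
clock: 30.58
tool_pos: [606.8, 337.7, 10.0]
tcp_rot: [-3.141, -0.013, 0.004]
wrist_force: [-0.2, -0.8, -1.7]
width: 1.0
clock: 30.67
tool_pos: [605.6, 338.3, 8.8]
tcp_rot: [3.141, 0.015, -0.007]
wrist_force: [0.1, -0.2, 0.7]
width: 1.001
[[1.0, 0.009, -0.005], [0.009, -1.0, -0.0], [-0.005, 0.0, -1.0]] [605.57390093 338.29054828   8.82464087]
((np.float64(490.6), np.float64(219.2)), [463, 146, 49, 139, 4665]) [628.8 245.1]
((np.float64(268.3), np.float64(249.5)), [207, 193, 123, 115, 11035]) [612.9 333. ]
```

```bash
python3 -m jog '{"fingers":[1,1,1,1],"slide":[[4,3,3],[4,2,7],[0,0,6],[0,0,0]],"angular":[[0,0.004,0.009],[0,0,0],[0,0,0],[0,0,0]]}'
python3 -m jog '{"fingers":[1],"slide":[[0,0,0]],"angular":[[0,0,0]]}'
python3 - <<'E'
from h import *
s=state();print(cv2.Rodrigues(s['tcp_rot'])[0].round(3).tolist(),s['tool_pos'])
E
```

```text
clock: 31.05
tool_pos: [615.9, 334.8, -3.4]
tcp_rot: [-3.138, -0.001, -0.01]
wrist_force: [-0.4, -0.8, 0.0]
width: 1.003
clock: 31.13
tool_pos: [616.4, 334.8, -2.9]
tcp_rot: [-3.138, -0.001, -0.012]
wrist_force: [0.2, -0.3, -0.1]
width: 1.003
[[1.0, 0.001, 0.007], [0.001, -1.0, 0.004], [0.007, -0.004, -1.0]] [616.43105098 334.76628496  -2.9318183 ]
```

```bash
python3 -m jog '{"fingers":[1,1,1],"slide":[[-3,1,4],[-1,1,3],[0,0,0]],"angular":[[-0.004,-0.007,0],[0,0,0],[0,0,0]]}'
python3 -m jog '{"fingers":[0.3,0.3,0.3,0.3,0.3,0.3],"slide":[[0,0,0],[0,0,0],[0,0,0],[0,0,0],[0,0,0],[0,0,0]],"angular":[[0,0,0],[0,0,0],[0,0,0],[0,0,0],[0,0,0],[0,0,0]]}' 40
python3 -m jog '{"fingers":[0.3,0.3,0.3,0.3,0.3,0.3],"slide":[[0,0,-15],[0,0,-25],[0,0,-30],[0,0,-20],[0,0,-10],[0,0,0]],"angular":[[0,0,0],[0,0,0],[0,0,0],[0,0,0],[0,0,0],[0,0,0]]}'
python3 -m jog '{"fingers":[0.3,0.3,0.3,0.3,0.3,0.3,0.3],"slide":[[-15,6,0],[-32,13,0],[-36,15,0],[-36,15,0],[-32,13,0],[-15,6,0],[0,0,0]],"angular":[[0,0,0],[0,0,0],[0,0,0],[0,0,0],[0,0,0],[0,0,0],[0,0,0]]}'
python3 -m jog '{"fingers":[0.3],"slide":[[0,0,0]],"angular":[[0,0,0]]}'
python3 - <<'E'
from h import *
s=state();print(cv2.Rodrigues(s['tcp_rot'])[0].round(3).tolist(),s['tool_pos'])
E
```

```text
clock: 31.38
tool_pos: [612.7, 332.7, -9.5]
tcp_rot: [3.142, 0.001, 0.002]
wrist_force: [-0.3, -0.5, 0.9]
width: 0.998
clock: 31.88
tool_pos: [612.7, 332.9, -9.0]
tcp_rot: [-3.141, -0.001, -0.003]
wrist_force: [-0.3, -0.5, -1.4]
width: 0.594
clock: 32.38
tool_pos: [611.2, 332.3, 96.7]
tcp_rot: [3.14, 0.001, -0.003]
wrist_force: [-0.4, 0.6, 0.1]
width: 0.598
clock: 32.97
tool_pos: [435.9, 259.7, 89.9]
tcp_rot: [3.137, -0.0, -0.012]
wrist_force: [-0.1, -0.4, -0.8]
width: 0.596
clock: 33.05
tool_pos: [435.2, 259.4, 89.4]
tcp_rot: [3.137, 0.0, -0.013]
wrist_force: [0.2, 0.6, -1.5]
width: 0.599
[[1.0, 0.0, -0.008], [0.0, -1.0, -0.004], [-0.008, 0.004, -1.0]] [435.20292154 259.41982515  89.41275113]
```

```bash
python3 -m jog '{"fingers":[0.3,0.3,0.3,0.3,0.3,0.3],"slide":[[7,-4,0],[0,0,15],[0,0,30],[0,0,25],[0,0,10],[0,0,0]],"angular":[[0.004,0.008,0],[0,0,0],[0,0,0],[0,0,0],[0,0,0],[0,0,0]]}'
python3 -m jog '{"fingers":[0.3],"slide":[[0,0,0]],"angular":[[0,0,0]]}'
python3 - <<'E'
from h import *
s=state();print(cv2.Rodrigues(s['tcp_rot'])[0].round(3).tolist(),s['tool_pos'])
E
```

```text
clock: 33.55
tool_pos: [450.9, 267.1, 7.2]
tcp_rot: [-3.138, 0.001, -0.013]
wrist_force: [0.5, 0.3, -0.5]
width: 0.602
clock: 33.63
tool_pos: [451.5, 267.3, 6.9]
tcp_rot: [-3.138, 0.002, -0.012]
wrist_force: [-0.4, -0.2, 0.3]
width: 0.599
[[1.0, -0.001, 0.008], [-0.001, -1.0, 0.003], [0.008, -0.003, -1.0]] [451.50985742 267.31541302   6.89513278]
```

```bash
python3 -m jog '{"fingers":[0.3,0.3,0.3,0.3,0.3],"slide":[[-6,3,3],[-3,1,5],[0,0,5],[0,0,1.5],[0,0,0]],"angular":[[-0.003,-0.008,0],[0,0,0],[0,0,0],[0,0,0],[0,0,0]]}'
python3 -m jog '{"fingers":[0.3],"slide":[[0,0,0]],"angular":[[0,0,0]]}'
```

```text
clock: 34.05
tool_pos: [444.9, 264.5, -4.7]
tcp_rot: [-3.138, 0.002, -0.008]
wrist_force: [0.2, -1.1, -3.2]
width: 0.594
clock: 34.13
tool_pos: [445.1, 264.6, -4.4]
tcp_rot: [-3.138, 0.002, -0.009]
wrist_force: [0.6, -0.6, -0.9]
width: 0.596
```

```bash
python3 -m jog '{"fingers":[0.3,0.3],"slide":[[-2,1,4],[0,0,1]],"angular":[[-0.003,-0.006,0],[0,0,0]]}'
python3 -m jog '{"fingers":[1,1,1,1],"slide":[[0,0,0],[0,0,0],[0,0,0],[0,0,0]],"angular":[[0,0,0],[0,0,0],[0,0,0],[0,0,0]]}'
python3 -m jog '{"fingers":[1,1,1,1,1,1],"slide":[[0,0,-15],[0,0,-30],[0,0,-30],[0,0,-30],[0,0,-15],[0,0,0]],"angular":[[0,0,0],[0,0,0],[0,0,0],[0,0,0],[0,0,0],[0,0,0]]}'
python3 - <<'E'
from h import *
P=camera_params('wrist');im=grab_frame('wrist')
for b in blobs(im,'green',amin=300): x,y,ww,h,_=b[1];print(b,w('wrist',(x+ww/2,y+h/2),32,P).round(1))
E
python3 -m jog '{"fingers":[1,1,1,1,1,1,1],"slide":[[15,6,0],[35,13,0],[37,14,0],[37,14,0],[35,14,0],[16,8,0],[0,0,0]],"angular":[[0,0,0],[0,0,0],[0,0,0],[0,0,0],[0,0,0],[0,0,0],[0,0,0]]}'
python3 -m jog '{"fingers":[1],"slide":[[0,0,0]],"angular":[[0,0,0]]}'
python3 - <<'E'
from h import *
s=state();print(cv2.Rodrigues(s['tcp_rot'])[0].round(3).tolist(),s['tool_pos'])
P=camera_params('wrist');im=grab_frame('wrist');cv2.imwrite('pics/w18.png',im)
for c in ('green','purple'):
  for b in blobs(im,c,amin=300): x,y,ww,h,_=b[1];print(c,b,w('wrist',(x+ww/2,y+h/2),32,P).round(1),w('wrist',(x+ww/2,y+h/2),2,P).round(1))
E
```

```text
clock: 34.3
tool_pos: [443.5, 263.8, -8.8]
tcp_rot: [-3.141, 0.002, -0.002]
wrist_force: [-0.2, 0.3, -1.7]
width: 0.599
clock: 34.63
tool_pos: [443.8, 264.0, -8.5]
tcp_rot: [-3.14, 0.002, -0.003]
wrist_force: [0.4, -0.7, -1.0]
width: 0.998
clock: 35.13
tool_pos: [442.3, 263.2, 115.2]
tcp_rot: [3.141, -0.002, -0.004]
wrist_force: [0.3, 0.4, -0.0]
width: 0.997
((np.float64(254.6), np.float64(196.0)), [220, 162, 70, 69, 3751]) [443.6 263.8]
clock: 35.77
tool_pos: [619.4, 190.5, 99.1]
tcp_rot: [3.137, 0.005, -0.026]
wrist_force: [1.0, 0.3, -0.5]
width: 0.997
clock: 35.85
tool_pos: [619.1, 189.7, 96.4]
tcp_rot: [3.136, 0.003, -0.032]
wrist_force: [-0.2, 1.2, 0.2]
width: 1.0
[[1.0, 0.002, -0.02], [0.002, -1.0, -0.005], [-0.02, 0.005, -1.0]] [619.09140822 189.70203777  96.36245658]
green ((np.float64(251.5), np.float64(177.4)), [196, 135, 111, 106, 4262]) [630.1 192.3] [622.1 192.5]
purple ((np.float64(73.8), np.float64(204.7)), [20, 153, 109, 105, 8760]) [618.1 310. ] [608.4 326.5]
purple ((np.float64(249.2), np.float64(196.4)), [212, 159, 76, 75, 4426]) [624.3 193.3] [615.5 193.7]
```

```bash
python3 -m jog '{"fingers":[1,1,1,1,1,1],"slide":[[3,-2,0],[3,0,10],[0,0,25],[0,0,28],[0,0,18],[0,0,0]],"angular":[[0.005,0.01,0],[0,0.01,0],[0,0,0],[0,0,0],[0,0,0],[0,0,0]]}'
python3 -m jog '{"fingers":[1],"slide":[[0,0,0]],"angular":[[0,0,0]]}'
python3 - <<'E'
from h import *
s=state();print(cv2.Rodrigues(s['tcp_rot'])[0].round(3).tolist(),s['tool_pos'])
P=camera_params('wrist');im=grab_frame('wrist')
for b in blobs(im,'purple',amin=300): x,y,ww,h,_=b[1];print(b,w('wrist',(x+ww/2,y+h/2),32,P).round(1))
E
```

```text
clock: 36.4
tool_pos: [620.4, 197.5, 12.7]
tcp_rot: [-3.139, -0.014, -0.006]
wrist_force: [0.0, 0.1, -0.5]
width: 1.002
clock: 36.48
tool_pos: [619.4, 198.3, 12.5]
tcp_rot: [-3.139, -0.016, -0.004]
wrist_force: [0.0, 0.6, 0.8]
width: 1.001
[[1.0, 0.01, 0.003], [0.01, -1.0, 0.002], [0.003, -0.002, -1.0]] [619.39877857 198.33722344  12.53563203]
((np.float64(38.6), np.float64(249.2)), [0, 178, 91, 139, 9520]) [625.1 288. ]
((np.float64(266.4), np.float64(250.4)), [207, 193, 119, 114, 10437]) [625.1 193.7]
```

```bash
python3 -m jog '{"fingers":[1,1,1,1,1],"slide":[[3,3,3],[2,1.5,8],[0,0,8],[0,0,0],[0,0,0]],"angular":[[0,-0.002,0.01],[0,0,0],[0,0,0],[0,0,0],[0,0,0]]}'
python3 - <<'E'
from h import *
s=state();print(cv2.Rodrigues(s['tcp_rot'])[0].round(3).tolist(),s['tool_pos'])
E
```

```text
clock: 36.95
tool_pos: [627.4, 194.9, -2.3]
tcp_rot: [-3.137, -0.0, -0.014]
wrist_force: [0.6, -0.3, 0.7]
width: 0.997
[[1.0, 0.0, 0.009], [0.0, -1.0, 0.005], [0.009, -0.005, -1.0]] [627.3938755  194.93960114  -2.31315016]
```

```bash
python3 -m jog '{"fingers":[1,1,1],"slide":[[-2,1,4],[0,0,3],[0,0,0]],"angular":[[-0.005,-0.009,0],[0,0,0],[0,0,0]]}'
python3 -m jog '{"fingers":[0.3,0.3,0.3,0.3,0.3,0.3],"slide":[[0,0,0],[0,0,0],[0,0,0],[0,0,0],[0,0,0],[0,0,0]],"angular":[[0,0,0],[0,0,0],[0,0,0],[0,0,0],[0,0,0],[0,0,0]]}' 40
python3 -m jog '{"fingers":[0.3,0.3,0.3,0.3,0.3,0.3],"slide":[[0,0,-15],[0,0,-25],[0,0,-30],[0,0,-15],[0,0,0],[0,0,0]],"angular":[[0,0,0],[0,0,0],[0,0,0],[0,0,0],[0,0,0],[0,0,0]]}'
python3 -m jog '{"fingers":[0.3,0.3,0.3,0.3,0.3,0.3,0.3],"slide":[[-2,-15,0],[-4,-32,0],[-4,-36,0],[-4,-32,0],[-2,-15,0],[0,0,0],[0,0,0]],"angular":[[0,0,0],[0,0,0],[0,0,0],[0,0,0],[0,0,0],[0,0,0],[0,0,0]]}'
python3 - <<'E'
from h import *
s=state();print(cv2.Rodrigues(s['tcp_rot'])[0].round(3).tolist(),s['tool_pos'])
E
```

```text
clock: 37.2
tool_pos: [625.6, 193.7, -9.4]
tcp_rot: [3.141, -0.0, -0.0]
wrist_force: [-0.3, -0.0, -0.2]
width: 1.002
clock: 37.7
tool_pos: [625.7, 193.8, -9.2]
tcp_rot: [3.141, -0.0, 0.0]
wrist_force: [-0.2, -0.3, -0.4]
width: 0.598
clock: 38.2
tool_pos: [624.2, 193.6, 80.9]
tcp_rot: [3.14, 0.0, -0.006]
wrist_force: [-0.6, 0.1, -1.8]
width: 0.599
clock: 38.78
tool_pos: [603.4, 330.2, 72.4]
tcp_rot: [3.136, -0.003, -0.022]
wrist_force: [0.7, -1.0, -2.0]
width: 0.593
[[1.0, -0.002, -0.014], [-0.002, -1.0, -0.006], [-0.014, 0.006, -1.0]] [603.43106407 330.17358065  72.35796613]
```

```bash
python3 -m jog '{"fingers":[0.3,0.3,0.3,0.3,0.3,0.3],"slide":[[5,3,0],[0,0,15],[0,0,25],[0,0,18],[0,0,8],[0,0,0]],"angular":[[0.006,0.014,0],[0,0,0],[0,0,0],[0,0,0],[0,0,0],[0,0,0]]}'
python3 -m jog '{"fingers":[0.3],"slide":[[0,0,0]],"angular":[[0,0,0]]}'
python3 - <<'E'
from h import *
s=state();print(cv2.Rodrigues(s['tcp_rot'])[0].round(3).tolist(),s['tool_pos'])
E
```

```text
clock: 39.28
tool_pos: [611.7, 319.4, 2.9]
tcp_rot: [3.141, -0.014, 0.005]
wrist_force: [0.1, -1.3, -1.4]
width: 0.594
clock: 39.37
tool_pos: [612.0, 318.1, 2.7]
tcp_rot: [3.14, -0.016, 0.004]
wrist_force: [0.1, -1.2, -1.8]
width: 0.595
[[1.0, -0.01, 0.003], [-0.01, -1.0, -0.001], [0.003, 0.001, -1.0]] [611.96980924 318.12279919   2.72932967]
```

```bash
python3 -m jog '{"fingers":[0.3,0.3,0.3,0.3],"slide":[[-2,-5,2],[-1,-3,4],[0,0,2],[0,0,0]],"angular":[[0,-0.003,-0.01],[0,0,0],[0,0,0],[0,0,0]]}'
python3 -m jog '{"fingers":[0.3],"slide":[[0,0,0]],"angular":[[0,0,0]]}'
```

```text
clock: 39.7
tool_pos: [611.1, 326.5, -1.8]
tcp_rot: [-3.141, 0.001, -0.008]
wrist_force: [-0.5, 0.2, -1.6]
width: 0.599
clock: 39.78
tool_pos: [611.3, 326.8, -1.3]
tcp_rot: [-3.14, 0.0, -0.009]
wrist_force: [0.4, -0.4, -1.8]
width: 0.597
```

```bash
python3 -m jog '{"fingers":[0.3,0.3,0.3],"slide":[[-2.5,0,4],[-0.5,0,3],[0,0,1]],"angular":[[0,-0.006,0],[0,0,0],[0,0,0]]}'
python3 -m jog '{"fingers":[1,1,1,1],"slide":[[0,0,0],[0,0,0],[0,0,0],[0,0,0]],"angular":[[0,0,0],[0,0,0],[0,0,0],[0,0,0]]}'
python3 -m jog '{"fingers":[1,1,1,1,1,1],"slide":[[0,0,-15],[0,0,-30],[0,0,-30],[0,0,-30],[0,0,-15],[0,0,0]],"angular":[[0,0,0],[0,0,0],[0,0,0],[0,0,0],[0,0,0],[0,0,0]]}'
python3 - <<'E'
from h import *
P=camera_params('wrist');im=grab_frame('wrist')
for b in blobs(im,'purple',amin=300): x,y,ww,h,_=b[1];print(b,w('wrist',(x+ww/2,y+h/2),2,P).round(1))
cv2.imwrite('pics/w19.png',im)
E
python3 -m jog '{"fingers":[1,1,1,1,1,1,1],"slide":[[-15,6,0],[-32,13,0],[-36,14,0],[-36,14,0],[-30,11,0],[-13,5,0],[0,0,0]],"angular":[[0,0,0],[0,0,0],[0,0,0],[0,0,0],[0,0,0],[0,0,0],[0,0,0]]}'
python3 -m jog '{"fingers":[1],"slide":[[0,0,0]],"angular":[[0,0,0]]}'
python3 - <<'E'
from h import *
s=state();print(cv2.Rodrigues(s['tcp_rot'])[0].round(3).tolist(),s['tool_pos'])
P=camera_params('wrist');im=grab_frame('wrist')
for c in ('green','yellow'):
  for b in blobs(im,c,amin=300): x,y,ww,h,_=b[1];print(c,b,w('wrist',(x+ww/2,y+h/2),32,P).round(1))
E
```

```text
clock: 40.03
tool_pos: [608.7, 327.5, -8.5]
tcp_rot: [-3.139, -0.0, -0.002]
wrist_force: [0.3, -0.4, -1.0]
width: 0.594
clock: 40.37
tool_pos: [608.9, 327.6, -8.1]
tcp_rot: [-3.139, -0.0, -0.003]
wrist_force: [0.1, 0.3, 0.6]
width: 0.997
clock: 40.87
tool_pos: [608.1, 326.8, 121.5]
tcp_rot: [-3.139, -0.0, -0.003]
wrist_force: [0.4, 0.3, 0.4]
width: 0.997
((np.float64(255.7), np.float64(185.9)), [207, 138, 99, 98, 7592]) [608.  326.7]
clock: 41.5
tool_pos: [435.4, 258.6, 109.8]
tcp_rot: [3.139, -0.001, -0.015]
wrist_force: [0.6, -0.0, -0.9]
width: 0.999
clock: 41.58
tool_pos: [434.7, 258.3, 109.1]
tcp_rot: [3.138, -0.001, -0.016]
wrist_force: [-0.1, 0.1, 0.6]
width: 0.999
[[1.0, -0.001, -0.01], [-0.001, -1.0, -0.003], [-0.01, 0.003, -1.0]] [434.67237355 258.32451566 109.09602029]
green ((np.float64(247.3), np.float64(186.9)), [212, 152, 72, 71, 4019]) [443.4 263.6]
yellow ((np.float64(99.0), np.float64(175.2)), [45, 123, 109, 104, 8510]) [452.5 365.4]
```

```bash
python3 -m jog '{"fingers":[1,1,1,1,1,1,1],"slide":[[8,-5,0],[0,0,15],[0,0,30],[0,0,30],[0,0,20],[0,0,8],[0,0,0]],"angular":[[0.003,0.01,0],[0,0,0],[0,0,0],[0,0,0],[0,0,0],[0,0,0],[0,0,0]]}'
python3 -m jog '{"fingers":[1],"slide":[[0,0,0]],"angular":[[0,0,0]]}'
python3 - <<'E'
from h import *
s=state();print(cv2.Rodrigues(s['tcp_rot'])[0].round(3).tolist(),s['tool_pos'])
E
```

```text
clock: 42.22
tool_pos: [453.6, 267.9, 1.7]
tcp_rot: [-3.138, 0.004, -0.013]
wrist_force: [0.6, -0.2, -0.1]
width: 0.995
clock: 42.3
tool_pos: [454.2, 268.1, 1.5]
tcp_rot: [-3.139, 0.004, -0.013]
wrist_force: [0.3, -0.0, 0.5]
width: 1.001
[[1.0, -0.002, 0.008], [-0.003, -1.0, 0.003], [0.008, -0.003, -1.0]] [454.23432177 268.10985248   1.50515523]
```

```bash
python3 -m jog '{"fingers":[1,1,1,1,1],"slide":[[-7,3,3],[-4,1.5,4],[0,0,3],[0,0,0],[0,0,0]],"angular":[[-0.003,-0.008,0],[0,0,0],[0,0,0],[0,0,0],[0,0,0]]}'
python3 - <<'E'
from h import *
s=state();print(cv2.Rodrigues(s['tcp_rot'])[0].round(3).tolist(),s['tool_pos'])
E
```

```text
clock: 42.72
tool_pos: [445.5, 264.9, -5.0]
tcp_rot: [-3.138, 0.004, -0.01]
wrist_force: [0.6, -0.1, -0.3]
width: 1.003
[[1.0, -0.003, 0.006], [-0.003, -1.0, 0.003], [0.006, -0.003, -1.0]] [445.46383658 264.86112071  -4.95968407]
```

```bash
python3 -m jog '{"fingers":[1,1,1],"slide":[[-2,1,3],[0,0,1.5],[0,0,0]],"angular":[[-0.003,-0.006,0],[0,0,0],[0,0,0]]}'
python3 -m jog '{"fingers":[0.3,0.3,0.3,0.3,0.3,0.3],"slide":[[0,0,0],[0,0,0],[0,0,0],[0,0,0],[0,0,0],[0,0,0]],"angular":[[0,0,0],[0,0,0],[0,0,0],[0,0,0],[0,0,0],[0,0,0]]}' 40
python3 -m jog '{"fingers":[0.3,0.3,0.3,0.3,0.3,0.3],"slide":[[0,0,-15],[0,0,-25],[0,0,-30],[0,0,-20],[0,0,-10],[0,0,0]],"angular":[[0,0,0],[0,0,0],[0,0,0],[0,0,0],[0,0,0],[0,0,0]]}'
python3 -m jog '{"fingers":[0.3,0.3,0.3,0.3,0.3,0.3,0.3],"slide":[[15,6,0],[35,14,0],[37,15,0],[37,15,0],[35,14,0],[15,6,0],[0,0,0]],"angular":[[0,0,0],[0,0,0],[0,0,0],[0,0,0],[0,0,0],[0,0,0],[0,0,0]]}'
python3 -m jog '{"fingers":[0.3],"slide":[[0,0,0]],"angular":[[0,0,0]]}'
python3 - <<'E'
from h import *
s=state();print(cv2.Rodrigues(s['tcp_rot'])[0].round(3).tolist(),s['tool_pos'])
E
```

```text
clock: 42.97
tool_pos: [444.0, 264.2, -8.5]
tcp_rot: [-3.14, 0.004, -0.003]
wrist_force: [-0.2, -0.4, 0.4]
width: 0.996
clock: 43.47
tool_pos: [444.4, 264.3, -8.2]
tcp_rot: [-3.14, 0.004, -0.004]
wrist_force: [0.8, 0.5, 0.3]
width: 0.598
clock: 43.97
tool_pos: [441.8, 263.0, 92.3]
tcp_rot: [3.139, -0.004, -0.007]
wrist_force: [0.4, -0.7, -0.9]
width: 0.594
clock: 44.55
tool_pos: [618.8, 189.4, 80.0]
tcp_rot: [3.137, 0.003, -0.023]
wrist_force: [-0.6, -0.1, -0.4]
width: 0.595
clock: 44.63
tool_pos: [618.6, 188.6, 77.5]
tcp_rot: [3.136, 0.001, -0.028]
wrist_force: [-0.2, 0.1, -1.2]
width: 0.593
[[1.0, 0.0, -0.018], [0.0, -1.0, -0.005], [-0.018, 0.005, -1.0]] [618.61090478 188.57692226  77.54424785]
```

```bash
python3 -m jog '{"fingers":[0.3,0.3,0.3,0.3,0.3,0.3],"slide":[[2,-2,0],[2,0,10],[0,0,25],[0,0,22],[0,0,10],[0,0,0]],"angular":[[0.005,0.009,0],[0,0.009,0],[0,0,0],[0,0,0],[0,0,0],[0,0,0]]}'
python3 -m jog '{"fingers":[0.3],"slide":[[0,0,0]],"angular":[[0,0,0]]}'
python3 - <<'E'
from h import *
s=state();print(cv2.Rodrigues(s['tcp_rot'])[0].round(3).tolist(),s['tool_pos'])
E
```

```text
clock: 45.13
tool_pos: [617.4, 194.7, 5.4]
tcp_rot: [-3.14, -0.008, 0.002]
wrist_force: [-0.3, 0.2, -0.7]
width: 0.601
clock: 45.22
tool_pos: [616.6, 195.3, 5.3]
tcp_rot: [-3.14, -0.01, 0.003]
wrist_force: [-0.8, -0.4, -0.3]
width: 0.598
[[1.0, 0.006, -0.002], [0.006, -1.0, 0.001], [-0.002, -0.001, -1.0]] [616.55226337 195.31471001   5.29692941]
```

```bash
python3 -m jog '{"fingers":[0.3,0.3,0.3,0.3,0.3],"slide":[[3,2,3],[2,1,4],[0,0,3],[0,0,0],[0,0,0]],"angular":[[0,0.002,0.006],[0,0,0],[0,0,0],[0,0,0],[0,0,0]]}'
```

```text
clock: 45.63
tool_pos: [623.9, 193.4, -0.8]
tcp_rot: [-3.138, -0.001, -0.01]
wrist_force: [0.1, -0.0, -0.7]
width: 0.599
```

```bash
python3 -m jog '{"fingers":[0.3,0.3,0.3],"slide":[[-2,0,4],[-0.5,0,3],[0,0,0.7]],"angular":[[-0.002,-0.006,0],[0,0,0],[0,0,0]]}'
python3 -m jog '{"fingers":[1,1,1,1],"slide":[[0,0,0],[0,0,0],[0,0,0],[0,0,0]],"angular":[[0,0,0],[0,0,0],[0,0,0],[0,0,0]]}'
python3 -m jog '{"fingers":[1,1,1,1,1,1],"slide":[[0,0,-15],[0,0,-30],[0,0,-38],[0,0,-38],[0,0,-30],[0,0,0]],"angular":[[0,0,0],[0,0,0],[0,0,0],[0,0,0],[0,0,0],[0,0,0]]}'
python3 - <<'E'
from h import *
P=camera_params('wrist');im=grab_frame('wrist')
for b in blobs(im,'green',amin=300): x,y,ww,h,_=b[1];print(b,w('wrist',(x+ww/2,y+h/2),2,P).round(1))
cv2.imwrite('pics/w20.png',im)
E
python3 -m jog '{"fingers":[1,1,1,1,1,1,1,1],"slide":[[-20,0,-5],[-35,0,-5],[-38,0,-5],[-38,0,-5],[-30,25,-5],[-10,38,-5],[0,38,-5],[0,38,-5]],"angular":[[0,0,0],[0,0,0],[0,0,0],[0,0,0],[0,0,0],[0,0,0],[0,0,0],[0,0,0]]}'
python3 -m jog '{"fingers":[1,1,1,1,1,1,1,1],"slide":[[0,38,-3],[0,38,-3],[0,38,-3],[-10,36,0],[-23,33,0],[-23,33,0],[-23,33,0],[-23,33,0]],"angular":[[0,0,0],[0,0,0],[0,0,0],[0,0,0],[0,0,0],[0,0,0],[0,0,0],[0,0,0]]}'
python3 -m jog '{"fingers":[1,1,1,1,1,1,1,1],"slide":[[-23,33,0],[-23,33,0],[-23,33,0],[-23,33,0],[-20,30,0],[-15,20,0],[0,0,0],[0,0,0]],"angular":[[0,0,0],[0,0,0],[0,0,0],[0,0,0],[0,0,0],[0,0,0],[0,0,0],[0,0,0]]}'
python3 - <<'E'
from h import *
im=grab_frame('top');cv2.imwrite('pics/topend.png',cv2.resize(im[100:300,120:430],(800,516),interpolation=2))
for c in HUE:
  for b in blobs(im,c,90):
    x,y,ww,h,a=b[1];print(c,b[0],a,w('top',(x+ww/2,y+h/2),2).round(1))
E
```

```text
clock: 45.88
tool_pos: [622.0, 193.4, -7.9]
tcp_rot: [-3.14, -0.0, -0.003]
wrist_force: [0.4, -0.0, -1.6]
width: 0.598
clock: 46.22
tool_pos: [622.1, 193.5, -7.8]
tcp_rot: [-3.14, -0.0, -0.004]
wrist_force: [0.4, -0.5, -0.5]
width: 0.999
clock: 46.72
tool_pos: [619.9, 192.8, 146.7]
tcp_rot: [3.141, 0.0, -0.007]
wrist_force: [0.8, -0.5, 1.6]
width: 0.999
((np.float64(255.2), np.float64(176.9)), [210, 132, 93, 90, 6404]) [622.  192.4]
clock: 47.43
tool_pos: [436.8, 54.3, 175.0]
tcp_rot: [3.139, 0.017, -0.032]
wrist_force: [1.0, -0.8, -0.1]
width: 0.999
clock: 48.1
tool_pos: [331.8, -239.7, 180.2]
tcp_rot: [-3.14, -0.022, 0.041]
wrist_force: [1.1, -0.8, -0.1]
width: 0.998
clock: 48.77
tool_pos: [192.8, -432.0, 174.4]
tcp_rot: [-3.131, -0.007, 0.05]
wrist_force: [0.1, -0.2, 0.1]
width: 1.004
blue (np.float64(474.1), np.float64(152.0)) 40 [ 712.7 -434.3]
blue (np.float64(363.5), np.float64(218.8)) 467 [479.7 -43.3]
blue (np.float64(446.3), np.float64(285.5)) 50 [ 259.6 -311.7]
blue (np.float64(450.0), np.float64(302.8)) 75 [ 203.3 -321.5]
yellow (np.float64(238.6), np.float64(228.6)) 469 [443.3 377.8]
green (np.float64(293.5), np.float64(177.5)) 439 [618.8 191.3]
purple (np.float64(254.3), np.float64(181.2)) 444 [604.  324.9]
```

View pics/topend.png

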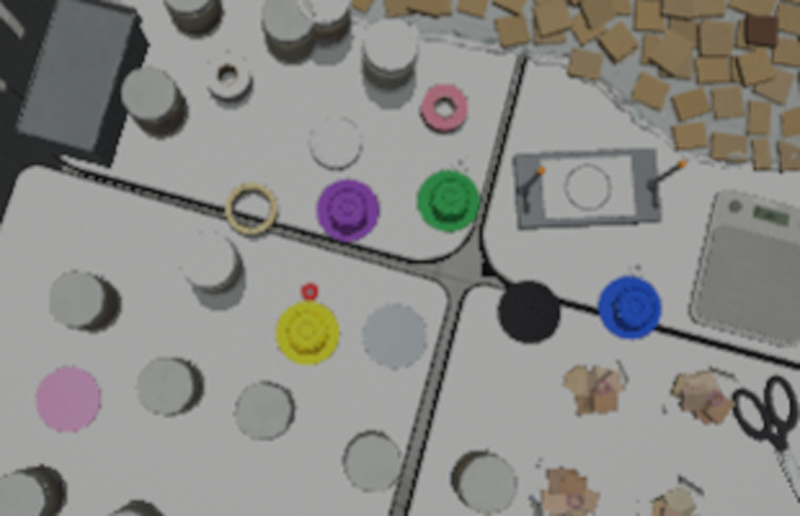

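```bash
python3 -c "
from plant import *
print(job_done(), state()['clock'])"
```

```text
the job is handed in; nothing more can be done
the job is handed in; nothing more can be done
```

The job is done and handed in, at about 49 s of the 210 s allowed. The red tag was at the yellow mat, so I showed the dish with the yellow lid. I held it over the panel circle with its centre at about 150 mm for 3.4 s, moving less than 0.1 mm and showing no measurable tilt. No other dish was shown there.

I then sorted all four dishes, using the grey mat for parking. The yellow dish was knocked off the grey mat while the arm was away, so I picked it up from the table and put it on its own mat. No purple or black dish was missing from its place: the purple dish was present, and there was no black dish on or near the black mat.

- **Final top view:** the blue, yellow, green and purple dishes stand upright near the centre of their own mats. The grey and black mats are empty. The ribbon roll, tape roll and spare lid look where they were, and the gripper was open and clear of everything.
- **Fingertip height:** the pictures put the fingertips about 15–20 mm above the reported TCP, although `tips_ahead` says they are 14 mm ahead of it. Because of this, my first two attempts to grip the yellow dish closed above its lid, without any notable force. I took the later gripping heights from the pictures.
- **Drift:** the arm drifted a few millimetres on moves, so I corrected its position before each grasp and release.

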